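# Find the heavy side of a sealed flywheel

## Robot

A 7-joint arm with a two-finger parallel gripper is mounted at the origin on the work surface. World frame = base frame: x ahead of the robot, y to its left, z up, the work surface at z = 0. Lengths are in m, angles in rad, forces in N, time in s.
With the tool pointing down it reaches from about 0.35 to 0.9 m from the base axis. Payload 8.1 kg.
Tool frame: the origin (TCP) lies midway between the tips of the shut fingers; the grasp point (between the pads) lies 19 mm behind it; z points along the fingers, y is the line along which they close (so a half turn about z gives the same grasp; the last joint's range is limited). The gripper opens to 92 mm and grips with 3 to 60 N. Pads are 19 mm wide; open, the fingers measure 130 mm over their backs; the gripper's body (75 mm by 190 mm) begins 47 mm behind the grasp point.
Start: joints at [1.136, 0.434, 0.025, 1.573, -0.012, 1.134, -0.075], TCP at [0.204, -0.591, 0.227] pointing down, gripper open.
Joint ranges: [-2.62, 2.62], [-0.44, 2.09], [-1.27, 1.32], [0.08, 2.57], [-1.32, 4.46], [0.12, 2], [-2.74, 2.74]. Speed limits (rad/s): [2.22, 2.22, 3.01, 3.01, 3.14, 3.14, 3.14].

## Interface

Orientations are given as a rotation vector (axis times angle).
In Python, from cell import arm gives the robot as it stands.
- The arm moves only by the tool carry_out, never from a script. Its arguments are lists of equal length, an entry for each row: "claw": the finger opening in cm, from 0 to 9.18; "delta_pos": the shift along the tool's x, y, z in cm, a list of three; "angular": the turn, a rotation vector about the tool's x, y, z in rad, a list of three. In form: {"claw": [claw, ...], "delta_pos": [[dx, dy, dz], ...], "angular": [[ax, ay, az], ...]}. A call has 1 to 20 rows; each row shifts and turns the commanded pose from where the row before left it, along the tool's axes as they then stand; what a row does not reach is not made up. A row lasts 1/10 s, in which the tool goes at most 50 mm and 8.59 degrees, less where a joint would pass 70% of its speed; a pose out of reach is approached as far as the arm can. A call with a gripper value outside its range is refused whole. The fingers move at their own pace and stop on an object; "force" is the grip in N (left out, the last holds). Time passes only in rows, so rows that do not move let the fingers close. It gives the time, the measured TCP pose, the force, the opening and the grip force at its end, in the units of the state.
- arm.observe(): the state, without advancing time (a new reading comes with each control period).
- arm.get_image(name): name is "scene" or "top" or "wrist"; returns a dict with "frame" (400x640x3 uint8, red, green, blue), "mtx" (3x3 intrinsics, pixels), "T" (4x4, takes a point from camera to world coordinates). Camera axes: x right, y down, z forward; pixel columns grow to the right and rows downward; lengths in m; the calibration is good to about 2 mm. A picture is of the moment at which its call begins. There is no depth.
- arm.sign_off(): hands the job in; it is judged then, once.
Trained networks look in a picture, given as the dict that the camera call returned (one of the last four; its "shot" number tells which), for a name from the list of things; names that differ only in an ending like _2 or _b are one class to them, and where a whole thing is asked for, a point or a joint stands for the part that bears it (a point fixed in the world has none). Each returns a list of dicts, best first, with "conf" (0 to 1); they miss things now and then, are a little off and sometimes report something else, mostly with a low value. They report only what shows in the picture. A call takes as long as a camera call.
- arm.look_for(label, picture): "centre" ([column, row] as shares, 0 to 1, of the picture: columns of its width, rows of its height, amid what is visible of it).
- arm.trace(label, picture): "region" (400x640 bool, what is visible of it) and "centre" ([column, row] as shares, 0 to 1, of the picture: columns of its width, rows of its height, amid what is visible of it).
- arm.place_of(label, picture): "centre" ([column, row] as shares, 0 to 1, of the picture: columns of its width, rows of its height: a listed point, or the origin of a listed thing).
The state is a dict: "clock": time; "joints": joint angles; "dq": joint speeds; "joint_efforts": joint torques, N m; "position": TCP position; "ee_rot": TCP orientation; "force": force on the tool from outside, world axes, zero at the start; "ft_torque": the same for the moment, N m; "width": opening from 0.0 (shut) to 1.0 (fully open); "gripper_force": force on a finger pad.
Only numpy, scipy, OpenCV 4.12 (cv2) and the standard library are available. Lean on these libraries where they do the work, as an engineer would, in place of code of your own. Each camera call takes 0.05 s, during which the arm holds its last target. There are 200 camera calls.

## Task

Get the flywheel ready for balancing: first stand the three brass trim weights in the carrier, one in each well, and let go of them. Then turn the flywheel by hand (it has a crank handle) at least an eighth of a turn from where it stood, and feel which side is heavy; finish with the heavy side straight down, the wheel still, and your fingers still holding it: do not let go at the end. Leave the other things on the bench where they are.

Things in the scene. Friction and masses are not known exactly. Their poses are not given: they have to be found in the camera images.
- stand: Green test stand, fixed, under the flywheel: base plate 12 mm thick reaching 45 mm to its -x, 70 mm to its +x and 65 mm to either side; origin on the table below the middle of the flywheel. A bearing pedestal 46 mm wide, 141 mm tall, starting 20 mm to the +x of the origin, carries the wheel overhung on a level spindle along the stand's x axis, 115 mm above the table.
- spindle (a point): Centre of the flywheel, on the spindle, 115 mm above the table; same axes as the stand (x along the spindle, z up). The spindle drags with a dry friction of about 0.24 N m, so the wheel stays wherever it is left: it is harder to turn while its heavy side goes up, easier while that goes down. The slug's pull is 0.16 to 0.20 N m when it is level with the spindle.
- wheel (a joint): Angle of the sealed aluminium flywheel, a disc of 75 mm radius and 24 mm thick, its faces square to the spindle, with a crank handle on its -x face; rad. Positive turns it right-handed about the stand's x (its top moves towards the stand's -y); at 0 the handle is at the top; it turns freely round, to 12 rad either way. Sealed inside, unseen, is a lead slug whose side differs every time.
- handle (a point): Middle of the black crank grip: a free-turning sleeve 16 mm across and 46 mm long on a pin parallel to the spindle, 45 mm from it, pointing to the stand's -x; its middle is 78 mm to the -x of the spindle point, 66 mm clear of the wheel's face. It can be pinched from above all the way round. Its place has no relation to the heavy side.
- carrier: Wooden weight carrier, fixed, 50 x 150 x 14 mm, long side along its y, origin at the centre of its underside. Three round wells in a row along y, 50 mm apart, 29 mm wide, 9 mm deep.
- well0 (a point): Centre of the floor of carrier well 0, 5 mm above the table; z up, axes as the carrier.
- well1 (a point): Centre of the floor of carrier well 1, 5 mm above the table; z up, axes as the carrier.
- well2 (a point): Centre of the floor of carrier well 2, 5 mm above the table; z up, axes as the carrier.
- weight0: Plain brass trim weight, an upright cylinder 20 mm across, 28 mm tall, 75 g, standing on the table at the start; origin at the centre of its underside, z along its length. The three are alike.
- weight1: Plain brass trim weight, an upright cylinder 20 mm across, 28 mm tall, 75 g, standing on the table at the start; origin at the centre of its underside, z along its length. The three are alike.
- weight2: Plain brass trim weight, an upright cylinder 20 mm across, 28 mm tall, 75 g, standing on the table at the start; origin at the centre of its underside, z along its length. The three are alike.
- screwdriver: Bystander, leave in place: screwdriver, 190 mm long, lying along its x, origin at the centre of its underside.
- flux_jar: Bystander, leave in place: closed jar, 44 mm across, 42 mm tall, origin at the centre of its underside.
- spool: Bystander, leave in place: spool of solder, 60 mm across, 52 mm tall, standing on its end, origin at the centre of its underside.
- mouse: Bystander, leave in place: computer mouse, 105 x 62 x 33 mm, origin at the centre of its underside.
- tape: Bystander, leave in place: roll of tape lying flat, 64 mm across, 18 mm tall, origin at the centre of its underside.
- pcb: Bystander, leave in place: circuit board lying flat, 70 x 100 mm, parts up to 16 mm tall, origin at the centre of its underside.
- cup: Bystander, leave in place: small white bowl, 68 mm across, 40 mm tall, origin at the centre of its underside.

How it is judged:
By the outcome, as a careful person would: the job done as asked, in the order asked, and still so for the second after the job is handed in, while the arm keeps its last pose, push and grip.
It also fails if it takes over 72 s, if anything falls off the work surface, if the arm or the gripper's body presses on something with over 40 N, if the wrist force passes 120 N, or if a joint passes its speed limit or range.

## Working session

There is one attempt and no reset: what is moved stays moved. The work goes in short steps, Python scripts to look and compute and a tool call to move; the robot and the scene stay as the last step left them, time stands still between calls to the robot, and variables do not carry over. Pictures are saved under pics/ and viewed, at most 11 in all, crops included, and the job is handed in when it is done.

Besides the shell and the picture viewer there is one more tool, called after "Request:" as a command line: name --argument value ..., lists and objects as JSON in quotes. carry_out: Moves the arm, as the interface text tells. Its arguments: {"type":"object","properties":{"claw":{"type":"array","items":{"type":"number"}},"delta_pos":{"type":"array","items":{"type":"array","items":{"type":"number"}}},"angular":{"type":"array","items":{"type":"array","items":{"type":"number"}}},"force":{"type":"number"}},"required":["claw","delta_pos","angular"]}

```bash
mkdir -p pics
cat > h.py <<'E'
import numpy as np, cv2
from cell import arm
from scipy.spatial.transform import Rotation as R
def ray(p,c):
    u=np.array([c[0]*640,c[1]*400,1.]); d=p["T"][:3,:3]@np.linalg.solve(p["mtx"],u); return p["T"][:3,3],d
def onz(p,c,z):
    o,d=ray(p,c); return o+d*(z-o[2])/d[2]
def proj(p,X):
    T=np.linalg.inv(p["T"]); q=p["mtx"]@(T[:3,:3]@np.asarray(X)+T[:3,3]); return q[:2]/q[2]
def tri(p1,c1,p2,c2):
    A=0;b=0
    for p,c in((p1,c1),(p2,c2)):
        o,d=ray(p,c); d=d/np.linalg.norm(d); M=np.eye(3)-np.outer(d,d); A=A+M; b=b+M@o
    return np.linalg.solve(A,b)
def save(p,n): cv2.imwrite(f"pics/{n}.png",p["frame"][:,:,::-1])
E
python3 - <<'E'
from h import *
np.set_printoptions(precision=4,suppress=True)
t=arm.get_image("top"); s=arm.get_image("scene")
save(t,"top0"); save(s,"scene0")
print(arm.observe())
for p in(t,s): print(p["T"][:3,3])
Z=dict(stand=0,spindle=.115,handle=.13,carrier=0,well0=.005,well1=.005,well2=.005,weight0=0,screwdriver=0,flux_jar=0,spool=0,mouse=0,tape=0,pcb=0,cup=0)
for n,z in Z.items():
    for nm,p in(("t",t),("s",s)):
        for r in arm.place_of(n,p)[:4]: print(n,nm,round(r["conf"],2),np.array(r["centre"])*[640,400],onz(p,r["centre"],z))
E
```

```text
{'clock': 0.1, 'joints': array([ 1.1364,  0.4352,  0.025 ,  1.574 , -0.0116,  1.134 , -0.0751]), 'dq': array([ 0.0001, -0.0029,  0.0002, -0.0012,  0.0006,  0.    ,  0.0014]), 'joint_efforts': array([  0.0029, -66.9126,   0.988 , -31.515 ,  -0.0605,   0.0373,
         0.0001]), 'position': array([ 0.2034, -0.5905,  0.226 ]), 'ee_rot': array([-3.0971, -0.5185,  0.0005]), 'force': array([-0.4799,  0.4874,  0.1245]), 'ft_torque': array([ 0.0052, -0.0369,  0.0009]), 'gripper_force': 0.0, 'width': 1.0004302890841128}
[0.5469 0.0116 1.1624]
[ 1.1366 -0.8729  0.8514]
stand t 0.97 [260.096 213.92 ] [0.5726 0.1763 0.    ]
stand s 0.73 [332.032 197.   ] [0.5511 0.178  0.    ]
spindle t 0.61 [251.776 217.08 ] [0.5615 0.1831 0.115 ]
spindle s 0.65 [335.872 167.92 ] [0.5631 0.1819 0.115 ]
handle t 0.61 [259.072 213.8  ] [0.5701 0.1607 0.13  ]
handle t 0.6 [257.792 245.4  ] [0.4839 0.1641 0.13  ]
handle s 0.73 [313.28 173.32] [0.5293 0.0995 0.13  ]
handle s 0.49 [226.816 274.6  ] [ 0.5796 -0.366   0.13  ]
carrier t 0.82 [329.408 229.48 ] [ 0.5224 -0.0375  0.    ]
carrier s 0.89 [286.08 230.12] [ 0.
[... 1771 characters left out ...]
  ]
spool s 0.83 [196.8 318.2] [ 0.5117 -0.4245  0.    ]
mouse t 0.75 [185.6  191.32] [0.6449 0.4067 0.    ]
mouse s 0.79 [379.904 172.92 ] [0.6289 0.3927 0.    ]
mouse s 0.55 [334.976 166.4  ] [0.4654 0.3544 0.    ]
mouse s 0.53 [294.272 221.2  ] [0.5118 0.0076 0.    ]
tape t 0.79 [339.584 154.   ] [ 0.7577 -0.0724  0.    ]
tape s 0.73 [193.92 317.12] [ 0.5032 -0.4255  0.    ]
tape s 0.64 [350.208 263.2  ] [ 0.7481 -0.0733  0.    ]
pcb t 0.74 [290.816 149.32 ] [0.7738 0.0803 0.    ]
pcb t 0.55 [184.192 193.32 ] [0.6387 0.4109 0.    ]
pcb s 0.69 [381.504 236.6  ] [0.7772 0.0719 0.    ]
cup t 0.84 [433.408 195.8  ] [ 0.6235 -0.3633  0.    ]
cup s 0.72 [252.48 318.2 ] [ 0.6293 -0.3578  0.    ]
```

View pics/top0.png

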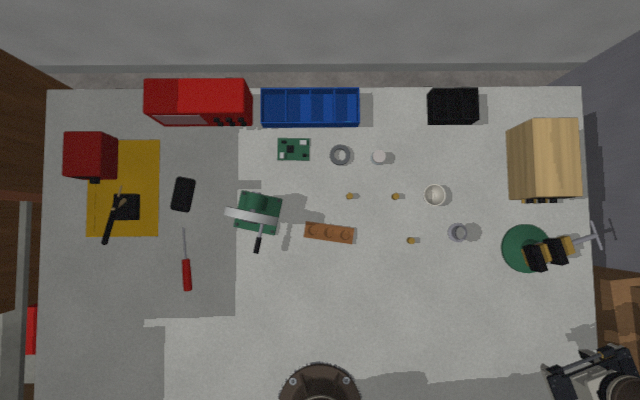

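View pics/scene0.png

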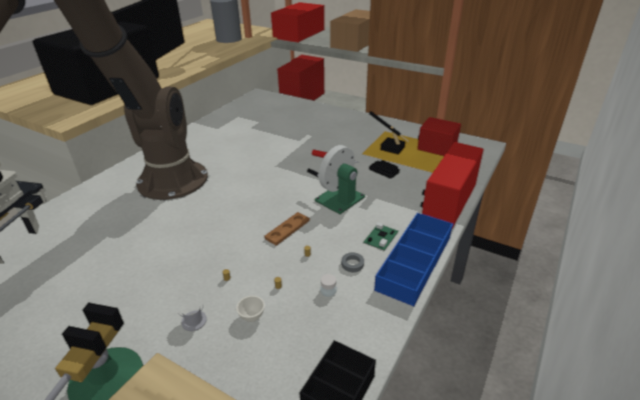

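The top view shows the weights at (349,196), (396,196) and (411,240), the carrier at (330,232), and the wheel at (253,213) with its handle at (258,245). In the scene view the handle is at (313,173). Moving to look from above with the wrist camera.

Request:
carry_out --claw '[6, 6, 6, 6, 6, 6, 6, 6, 6, 6, 6, 6, 6, 6, 6, 6, 6, 6, 6]' --delta_pos '[[0, 0, 0], [0, 0, 0], [0, 0, 0], [2.4, -3.2, -0.8], [2.4, -3.2, -0.8], [2.4, -3.2, -0.8], [2.4, -3.2, -0.8], [2.4, -3.2, -0.8], [2.4, -3.2, -0.8], [2.4, -3.2, -0.8], [2.4, -3.2, -0.8], [2.4, -3.2, -0.8], [2.4, -3.2, -0.8], [2.4, -3.2, -0.8], [2.4, -3.2, -0.8], [2.4, -3.2, -0.8], [2.4, -3.2, -0.8], [0, 0, 0], [0, 0, 0]]' --angular '[[0, 0, 0.11], [0, 0, 0.11], [0, 0, 0.11], [0, 0, 0], [0, 0, 0], [0, 0, 0], [0, 0, 0], [0, 0, 0], [0, 0, 0], [0, 0, 0], [0, 0, 0], [0, 0, 0], [0, 0, 0], [0, 0, 0], [0, 0, 0], [0, 0, 0], [0, 0, 0], [0, 0, 0], [0, 0, 0]]' --force 20

```text
clock: 3.5
position: [0.5392, -0.1415, 0.3386]
ee_rot: [3.142, 0.006, -0.0]
force: [0.3, -1.0, -0.1]
width: 0.658
gripper_force: 0.0
```

Run:
```python
from h import *
np.set_printoptions(precision=4,suppress=True)
w=arm.get_image("wrist"); save(w,"w0")
o=arm.observe(); print(o["clock"],o["position"],o["ee_rot"],o["force"]); print(w["T"],w["mtx"][0,0])
for n,z in dict(weight0=0,well0=.005,carrier=0).items():
    for r in arm.place_of(n,w)[:4]: print(n,round(r["conf"],2),np.array(r["centre"])*[640,400],onz(w,r["centre"],z))
for r in arm.trace("weight0",w)[:4]: print("tr",round(r["conf"],2),r["region"].sum(),np.array(r["centre"])*[640,400],onz(w,r["centre"],.014))
```

```text
3.55 [ 0.5385 -0.1428  0.3385] [ 3.1411  0.0027 -0.0009] [-0.6787 -0.0822  0.331 ]
[[ 0.0036 -0.953  -0.303   0.6213]
 [-1.     -0.003  -0.0023 -0.1402]
 [ 0.0013  0.303  -0.953   0.4958]
 [ 0.      0.      0.      1.    ]] 331.400572826949
weight0 0.79 [410.112 183.2  ] [ 0.4911 -0.2845  0.    ]
weight0 0.73 [286.592  89.6  ] [ 0.6277 -0.097   0.    ]
weight0 0.53 [385.408  96.8  ] [ 0.6185 -0.2379  0.    ]
well0 0.76 [211.52 160.32] [0.5268 0.0174 0.005 ]
well0 0.75 [283.072 173.32 ] [ 0.5073 -0.0891  0.005 ]
well0 0.55 [245.824 166.8  ] [ 0.5171 -0.0333  0.005 ]
tr 0.76 229 [388.8   95.08] [ 0.6209 -0.2397  0.014 ]
tr 0.64 185 [284.8   90.92] [ 0.6258 -0.0957  0.014 ]
tr 0.6 206 [407.808 185.4  ] [ 0.4914 -0.2772  0.014 ]
```

View pics/w0.png

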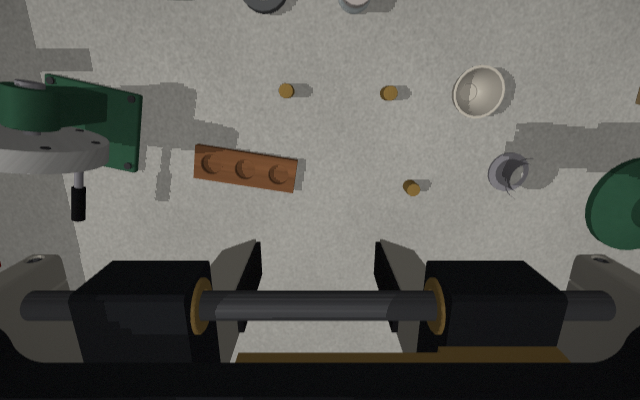

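The wrist view shows weights at (286,90), (389,93) and (412,187), wells at (209,162), (245,169) and (279,174), the base-plate corners at (142,95) and (137,171), and the handle sleeve at (78,203). Refining by colour segmentation.

```bash
cat >> h.py <<'E'
def blobs(p,lo,hi,amin):
    m=cv2.inRange(cv2.cvtColor(p["frame"],cv2.COLOR_RGB2HSV),lo,hi)
    n,l,s,c=cv2.connectedComponentsWithStats(m); return [(s[i],c[i],l==i) for i in range(1,n) if s[i,4]>amin]
def px(c): return np.array(c)/[640,400]
E
python3 - <<'E'
from h import *
np.set_printoptions(precision=4,suppress=True)
w=arm.get_image("wrist")
hsv=cv2.cvtColor(w["frame"],cv2.COLOR_RGB2HSV)
print(hsv[90,286],hsv[155,230],hsv[130,120])
for s,c,l in blobs(w,(12,90,40),(30,255,255),60):
    if s[1]<215: print("brass",s,c,onz(w,px(c+.5),.014))
for s,c,l in blobs(w,(3,80,40),(16,255,255),1000):
    if s[1]>215: continue
    q=cv2.convexHull(np.argwhere(l)[:,::-1].astype(np.float32)+.5)[:,0]
    P=np.array([onz(w,px(v),.014)[:2] for v in q],np.float32); print("wood",s,cv2.minAreaRect(P))
for s,c,l in blobs(w,(45,80,30),(90,255,255),1500):
    if s[0]<200:
        a=cv2.approxPolyDP(cv2.convexHull(np.argwhere(l)[:,::-1].astype(np.float32)+.5),3,True)[:,0]
        for v in a: print("stand",v,onz(w,px(v),.012))
t=arm.get_image("top");s=arm.get_image("scene")
for p in(t,s,w):
  for r in arm.trace("handle",p)[:2]:
    ys,xs=np.nonzero(r["region"]); print(r["conf"],np.array(r["centre"])*[640,400],r["region"].sum(),xs.min(),xs.max(),ys.min(),ys.max())
  for r in arm.place_of("handle",p)[:2]: print(" p",r["conf"],np.array(r["centre"])*[640,400])
  for r in arm.place_of("spindle",p)[:2]: print(" sp",r["conf"],np.array(r["centre"])*[640,400])
E
```

```text
[ 20 146 126] [ 12 149 111] [ 73 111  53]
brass [277  83  15  14 177] [283.9831  89.6497] [ 0.6259 -0.0979  0.014 ]
brass [635  82   5  20  62] [637.6613  93.7419] [ 0.6201 -0.5882  0.014 ]
brass [378  85  18  14 206] [386.7184  91.4854] [ 0.6233 -0.2399  0.014 ]
brass [ 192  144  104   48 3434] [242.871  167.5839] [ 0.5164 -0.0337  0.014 ]
brass [402 179  17  16 197] [409.9239 186.4213] [ 0.4872 -0.2834  0.014 ]
wood [ 192  144  104   48 3454] ((0.5158223509788513, -0.03435982018709183), (0.15005232393741608, 0.05129244551062584), 81.009765625)
stand [135.5 170.5] [0.5125 0.1275 0.012 ]
stand [106.5 166.5] [0.5186 0.1695 0.012 ]
stand [  0.5 125.5] [0.5783 0.3091 0.012 ]
stand [ 0.5 83.5] [0.6349 0.2927 0.012 ]
stand [51.5 75.5] [0.6452 0.2201 0.012 ]
stand [138.5  95.5] [0.619  0.1056 0.012 ]
0.7 [256.192 216.92 ] 672 224 277 207 251
 p 0.73 [257.024 244.72 ]
 p 0.2 [326.784 237.32 ]
 sp 0.92 [250.176 220.68 ]
 sp 0.39 [347.2  194.68]
0.71 [334.016 168.2  ] 999 307 354 145 190
 p 0.6 [313.088 170.4  ]
 sp 0.82 [336.   167.52]
0.77 [ 55.424 154.4  ] 4970 0 107 126 220
 p 0.83 [ 76.096 204.32 ]
 sp 0.65 [ 30.592 143.92 ]
```

Request:
carry_out --claw '[5, 5, 5, 5, 5, 5, 5, 5, 5]' --delta_pos '[[1.25, -0.64, 4], [1.25, -0.64, 4], [1.25, -0.64, 4], [1.25, -0.64, 4], [1.25, -0.64, 4], [1.25, -0.64, 4], [1.25, -0.64, 3.8], [0, 0, 0], [0, 0, 0]]' --angular '[[0, 0, 0], [0, 0, 0], [0, 0, 0], [0, 0, 0], [0, 0, 0], [0, 0, 0], [0, 0, 0], [0, 0, 0], [0, 0, 0]]'

```text
clock: 5.25
position: [0.6258, -0.0974, 0.0606]
ee_rot: [-3.142, -0.003, 0.003]
force: [0.3, -0.7, 0.4]
width: 0.54
gripper_force: 0.0
```

Run:
```python
from h import *
w=arm.get_image("wrist"); save(w,"w1"); o=arm.observe(); print(o["clock"],o["position"],o["ee_rot"])
for s,c,l in blobs(w,(12,90,40),(30,255,255),100): print(s,c,onz(w,px(c+.5),.014))
for X in((.626,-.098,0.028),(.626,-.098,0)): print(proj(w,X))
```

```text
5.3 [ 0.626628   -0.09781373  0.06200031] [3.14119033e+00 2.34798127e-03 1.57486290e-03]
[ 304  205   31   40 1028] [318.56906615 224.78988327] [ 0.62546653 -0.09766448  0.014     ]
[ 506  208   54   41 1447] [532.25224603 228.33863165] [ 0.62310992 -0.23955125  0.014     ]
[210 278  19  57 564] [216.86524823 306.18085106] [ 0.56242119 -0.0247713   0.014     ]
[407 278  19  57 565] [418.16460177 306.20530973] [ 0.5625318 -0.1695019  0.014    ]
[ 215  323  335   40 6246] [362.97006084 350.57909062] [ 0.52327484 -0.13151862  0.014     ]
[319.73982091 233.01142749]
[319.43759824 217.04160413]
```

View pics/w1.png

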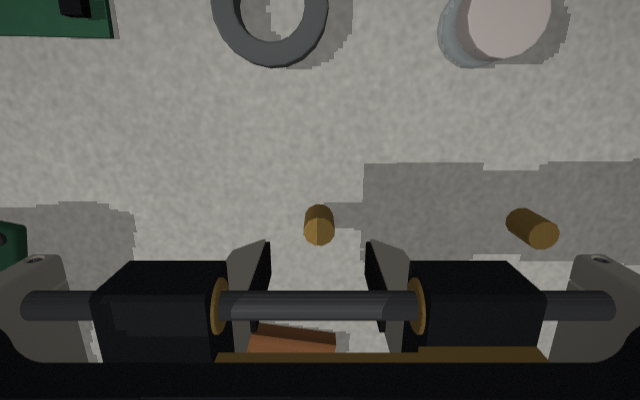

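The weight is centred between the fingers at (319,225). Gripping it and carrying it to the first well.

Request:
carry_out --claw '[5, 5, 5, 5, 0, 0, 0, 0, 0, 0, 0, 0, 0, 0, 0, 0, 0, 0]' --delta_pos '[[0, 0, 2], [0, 0, 2], [0, 0, 0.9], [0, 0, 0], [0, 0, 0], [0, 0, 0], [0, 0, 0], [0, 0, 0], [0, 0, 0], [0, 0, 0], [0, 0, -2.5], [0, 0, -2.5], [-2.55, -2.83, 0], [-2.55, -2.83, 0], [-2.55, -2.83, 0], [-2.55, -2.83, 0], [0, 0, 0], [0, 0, 0]]' --angular '[[0, 0, 0], [0, 0, 0], [0, 0, 0], [0, 0, 0], [0, 0, 0], [0, 0, 0], [0, 0, 0], [0, 0, 0], [0, 0, 0], [0, 0, 0], [0, 0, 0], [0, 0, 0], [0, 0, 0], [0, 0, 0], [0, 0, 0], [0, 0, 0], [0, 0, 0], [0, 0, 0]]' --force 25

```text
clock: 7.1
position: [0.5238, 0.0162, 0.0618]
ee_rot: [3.141, 0.006, -0.0]
force: [0.1, -0.2, 0.2]
width: 0.212
gripper_force: 25.0
```

Run:
```python
from h import *
w=arm.get_image("wrist"); save(w,"w2"); o=arm.observe(); print(o["clock"],o["position"],o["ee_rot"],o["width"],o["gripper_force"])
for r in arm.place_of("well0",w)[:4]: print(round(r["conf"],2),np.array(r["centre"])*[640,400],onz(w,r["centre"],.005))
```

```text
7.15 [0.52454835 0.01526814 0.061835  ] [3.14121481e+00 2.83961721e-03 9.36991948e-04] 0.21137073272509307 24.99978929758072
0.68 [388.672 234.52 ] [ 0.51247919 -0.03300782  0.005     ]
0.65 [319.424 215.6  ] [0.52647806 0.01561242 0.005     ]
0.61 [455.488 240.8  ] [ 0.50779505 -0.08050288  0.005     ]
```

View pics/w2.png

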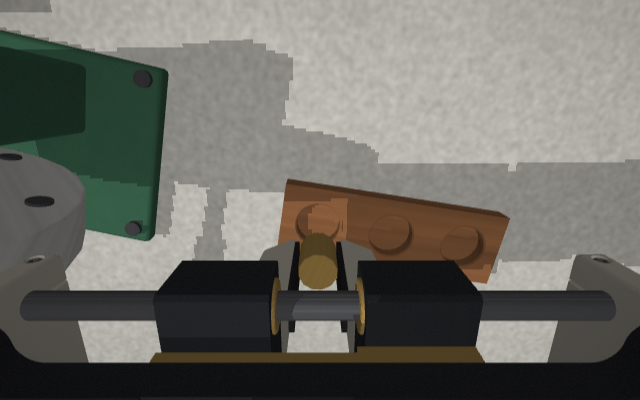

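The weight is held upright at (318,260), with the wells at (320,220), (390,235) and (461,243), which agrees with the fit. Placing it and moving to weight B.

Request:
carry_out --claw '[0, 0, 0, 0, 3.2, 3.2, 3.2, 3.2, 3.2, 5, 5, 5, 5, 5, 5, 5, 5, 5]' --delta_pos '[[0, 0, 2], [0, 0, 1.6], [0, 0, 0.8], [0, 0, 0], [0, 0, 0], [0, 0, 0], [0, 0, 0], [0, 0, -2.2], [0, 0, -2.4], [1.65, 4.25, 0], [1.65, 4.25, 0], [1.65, 4.25, 0], [1.65, 4.25, 0], [1.65, 4.25, 0], [1.65, 4.25, 0], [0, 0, 0], [0, 0, 0], [0, 0, 0]]' --angular '[[0, 0, 0], [0, 0, 0], [0, 0, 0], [0, 0, 0], [0, 0, 0], [0, 0, 0], [0, 0, 0], [0, 0, 0], [0, 0, 0], [0, 0, 0], [0, 0, 0], [0, 0, 0], [0, 0, 0], [0, 0, 0], [0, 0, 0], [0, 0, 0], [0, 0, 0], [0, 0, 0]]'

```text
clock: 9.0
position: [0.6233, -0.2377, 0.0637]
ee_rot: [-3.141, -0.005, 0.001]
force: [-0.7, 0.0, -0.0]
width: 0.546
gripper_force: 0.0
```

Run:
```python
from h import *
w=arm.get_image("wrist"); s=arm.get_image("scene"); save(w,"w3"); o=arm.observe(); print(o["clock"],o["position"],o["ee_rot"],o["width"],o["gripper_force"])
for q,c,l in blobs(w,(14,90,40),(30,255,255),100): print(q,c,onz(w,px(c+.5),.014))
for q,c,l in blobs(s,(14,90,40),(30,255,255),15):
  if 180<c[1]<300 and 200<c[0]<330: print("s",q,c,onz(s,px(c+.5),.019))
cv2.imwrite("pics/s3.png",cv2.resize(s["frame"][190:300,200:340,::-1],None,fx=5,fy=5))
```

```text
9.1 [ 0.6234719  -0.23730487  0.06392757] [-3.14079084e+00 -6.14506811e-03  3.14220064e-05] 0.5469870766589583 0.0
[305 203  30  40 995] [319.41708543 223.03015075] [ 0.62297286 -0.23858778  0.014     ]
[210 278  19  57 563] [216.85790409 306.18117229] [ 0.55763224 -0.16405184  0.014     ]
[407 278  19  57 563] [418.1722913  306.26287744] [ 0.55791253 -0.31097748  0.014     ]
[ 214  346  336   17 4144] [400.00603282 355.81877413] [ 0.51321929 -0.30122217  0.014     ]
s [296 213  13   8  31] [301.19354839 215.41935484] [0.53145354 0.0211076  0.019     ]
s [223 270   7  10  53] [225.94339623 274.43396226] [ 0.49385794 -0.28942667  0.019     ]
s [275 277   6  11  54] [277.62962963 282.16666667] [ 0.62821659 -0.24534748  0.019     ]
```

View pics/s3.png

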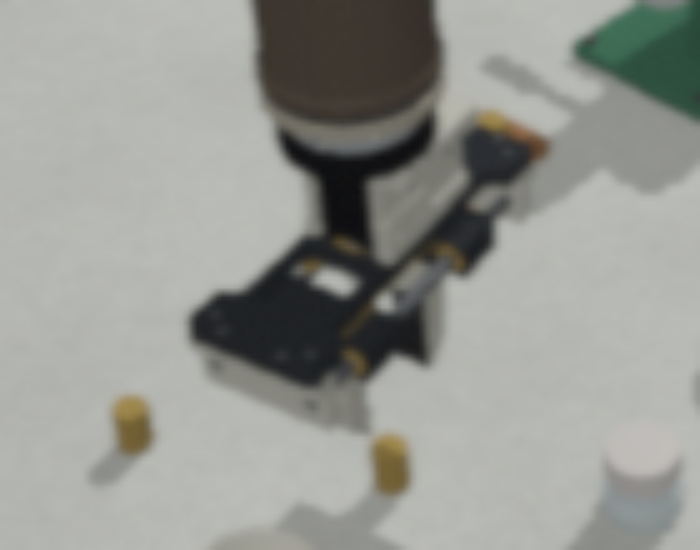

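The gripper hides most of the carrier here; brass shows at the well 0 end. I will check that placement in the next wrist view. Picking B.

Request:
carry_out --claw '[5, 5, 5, 5, 0, 0, 0, 0, 0, 0, 0, 0, 0, 0, 0, 0, 0, 0, 0]' --delta_pos '[[0, 0, 2.2], [0, 0, 2], [0, 0, 1], [0, 0, 0], [0, 0, 0], [0, 0, 0], [0, 0, 0], [0, 0, 0], [0, 0, 0], [0, 0, 0], [0, 0, -2.6], [0, 0, -2.6], [-2.14, -4.1, 0], [-2.14, -4.1, 0], [-2.14, -4.1, 0], [-2.14, -4.1, 0], [-2.14, -4.1, 0], [0, 0, 0], [0, 0, 0]]' --angular '[[0, 0, 0], [0, 0, 0], [0, 0, 0], [0, 0, 0], [0, 0, 0], [0, 0, 0], [0, 0, 0], [0, 0, 0], [0, 0, 0], [0, 0, 0], [0, 0, 0], [0, 0, 0], [0, 0, 0], [0, 0, 0], [0, 0, 0], [0, 0, 0], [0, 0, 0], [0, 0, 0], [0, 0, 0]]'

```text
clock: 11.0
position: [0.5159, -0.0334, 0.0639]
ee_rot: [3.142, 0.007, 0.0]
force: [-0.2, -0.7, -0.5]
width: 0.212
gripper_force: 25.0
```

Run:
```python
from h import *
w=arm.get_image("wrist"); save(w,"w4"); o=arm.observe(); print(o["clock"],o["position"],o["ee_rot"],o["width"],o["gripper_force"])
for r in arm.place_of("well0",w)[:4]: print(round(r["conf"],2),np.array(r["centre"])*[640,400],onz(w,r["centre"],.005))
for q,c,l in blobs(w,(14,90,40),(30,255,255),100): print(q,c,onz(w,px(c+.5),.019))
```

```text
11.05 [ 0.51650086 -0.03478478  0.06387622] [3.14110402e+00 3.13538578e-03 8.03214294e-04] 0.20960280778620408 24.99951034784317
0.9 [249.472 207.4  ] [0.52368457 0.01420016 0.005     ]
0.85 [317.12 223.32] [ 0.51207328 -0.03244984  0.005     ]
0.6 [385.088 232.2  ] [ 0.50550843 -0.08047786  0.005     ]
[ 223  193   39   43 1226] [242.67047308 214.39314845] [0.52334171 0.01558761 0.019     ]
[ 298  232   40   56 1863] [317.52495974 260.08749329] [ 0.490461   -0.03314123  0.019     ]
[271 277  10  58 354] [274.50564972 306.03107345] [ 0.45388049 -0.00264664  0.019     ]
[355 277  10  58 355] [360.48732394 305.77183099] [ 0.45428583 -0.06392257  0.019     ]
[ 150  346  335   17 4251] [333.71606681 355.69889438] [ 0.41031123 -0.04568674  0.019     ]
```

View pics/w4.png

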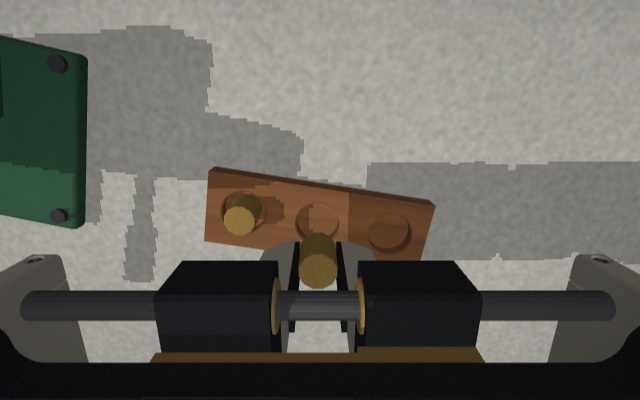

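Weight A stands in its well at (242,214). The held weight is over the well at (317,222). Placing it and going to C.

Request:
carry_out --claw '[0, 0, 0, 0, 3.2, 3.2, 3.2, 3.2, 3.2, 5, 5, 5, 5, 5, 5, 5, 5, 5]' --delta_pos '[[-0.1, 0, 2], [0, 0, 1.8], [0, 0, 0.8], [0, 0, 0], [0, 0, 0], [0, 0, 0], [0, 0, 0], [0, 0, -2.2], [0, 0, -2.4], [-0.43, 4.13, 0], [-0.43, 4.13, 0], [-0.43, 4.13, 0], [-0.43, 4.13, 0], [-0.43, 4.13, 0], [-0.43, 4.13, 0], [0, 0, 0], [0, 0, 0], [0, 0, 0]]' --angular '[[0, 0, 0], [0, 0, 0], [0, 0, 0], [0, 0, 0], [0, 0, 0], [0, 0, 0], [0, 0, 0], [0, 0, 0], [0, 0, 0], [0, 0, 0], [0, 0, 0], [0, 0, 0], [0, 0, 0], [0, 0, 0], [0, 0, 0], [0, 0, 0], [0, 0, 0], [0, 0, 0]]'

```text
clock: 12.9
position: [0.49, -0.2809, 0.0638]
ee_rot: [-3.141, -0.005, -0.0]
force: [0.4, 0.8, -0.2]
width: 0.544
gripper_force: 0.0
```

Run:
```python
from h import *
w=arm.get_image("wrist"); o=arm.observe(); print(o["clock"],o["position"],o["ee_rot"],o["width"],o["gripper_force"])
for q,c,l in blobs(w,(14,90,40),(30,255,255),100): print(q,c,onz(w,px(c+.5),.014))
```

```text
12.95 [ 0.49022467 -0.28060336  0.06384839] [-3.14087660e+00 -6.06522637e-03 -4.29488126e-04] 0.5452356925030482 0.0
[ 306  206   30   41 1003] [320.07876371 226.3439681 ] [ 0.48730877 -0.28226788  0.014     ]
[210 278  19  57 565] [216.84955752 306.12389381] [ 0.42439925 -0.20724987  0.014     ]
[407 278  19  57 563] [418.1722913  306.26287744] [ 0.42461199 -0.35425216  0.014     ]
[ 214  346  336   17 4129] [399.77718576 355.83167837] [ 0.37990176 -0.34431143  0.014     ]
```

Request:
carry_out --claw '[5, 5, 5, 5, 0, 0, 0, 0, 0, 0, 0, 0, 0, 0, 0, 0, 0, 0, 0]' --delta_pos '[[-0.25, 0, 2.2], [0, 0, 2], [0, 0, 1], [0, 0, 0], [0, 0, 0], [0, 0, 0], [0, 0, 0], [0, 0, 0], [0, 0, 0], [0, 0, 0], [0, 0, -2.6], [0, 0, -2.6], [0.38, -3.96, 0], [0.38, -3.96, 0], [0.38, -3.96, 0], [0.38, -3.96, 0], [0.38, -3.96, 0], [0, 0, 0], [0, 0, 0]]' --angular '[[0, 0, 0], [0, 0, 0], [0, 0, 0], [0, 0, 0], [0, 0, 0], [0, 0, 0], [0, 0, 0], [0, 0, 0], [0, 0, 0], [0, 0, 0], [0, 0, 0], [0, 0, 0], [0, 0, 0], [0, 0, 0], [0, 0, 0], [0, 0, 0], [0, 0, 0], [0, 0, 0], [0, 0, 0]]'

```text
clock: 14.85
position: [0.5059, -0.0831, 0.0637]
ee_rot: [-3.142, -0.007, 0.0]
force: [-0.4, 0.1, -1.7]
width: 0.212
gripper_force: 25.0
```

Run:
```python
from h import *
w=arm.get_image("wrist"); save(w,"w5"); o=arm.observe(); print(o["clock"],o["position"],o["ee_rot"],o["width"],o["gripper_force"])
for r in arm.place_of("well0",w)[:4]: print(round(r["conf"],2),np.array(r["centre"])*[640,400],onz(w,r["centre"],.005))
for q,c,l in blobs(w,(14,90,40),(30,255,255),100): print(q,c,onz(w,px(c+.5),.019))
```

```text
14.9 [ 0.50570709 -0.08458075  0.06363345] [ 3.14111872e+00  3.29599145e-03 -6.66085876e-04] 0.20407584143381732 24.999462068080902
0.94 [174.016 190.68 ] [0.52550216 0.01476987 0.005     ]
0.89 [244.288 205.52 ] [ 0.51507127 -0.03212685  0.005     ]
0.87 [320.576 216.92 ] [ 0.50690498 -0.08458779  0.005     ]
[ 139  179   49   42 1452] [163.14325069 199.32231405] [0.52345525 0.01589365 0.019     ]
[ 224  192   39   43 1222] [243.18330606 212.72749591] [ 0.51453629 -0.03463196  0.019     ]
[ 298  231   40   56 1866] [317.4528403  259.03965702] [ 0.48133639 -0.08284451  0.019     ]
[271 277  10  58 355] [274.51267606 305.94929577] [ 0.44406388 -0.05244529  0.019     ]
[355 277  10  58 359] [360.47910864 305.60445682] [ 0.4445466  -0.11363245  0.019     ]
[ 150  346  335   17 4251] [333.71606681 355.69889438] [ 0.4004666  -0.09543233  0.019     ]
```

View pics/w5.png

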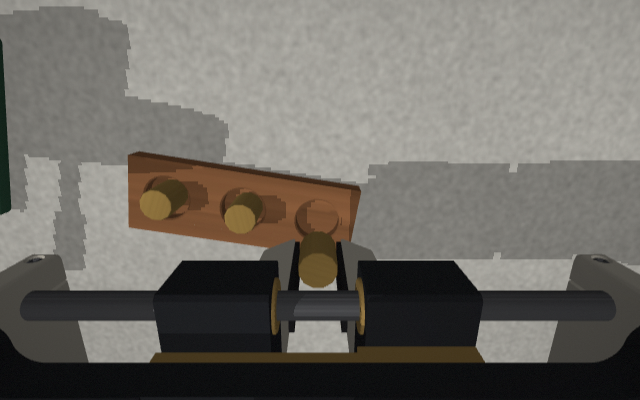

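Weights A and B are in their wells and C is over well 2 at (318,218). Placing C, then moving up over the handle.

Request:
carry_out --claw '[0, 0, 0, 0, 3.2, 3.2, 3.2, 3.2, 3.2, 5, 5, 5, 5, 5, 5, 5, 5, 5, 5, 5]' --delta_pos '[[0.1, 0, 2], [0, 0, 1.8], [0, 0, 0.8], [0, 0, 0], [0, 0, 0], [0, 0, 0], [0, 0, 0], [0, 0, -2.2], [0, 0, -2.4], [0, 0, -4.5], [0, 0, -4.5], [0, 0, -4.5], [0, 0, -4.5], [0, 0, -4.5], [-0.5, -4.9, -2], [-0.5, -4.9, -2], [-0.5, -4.7, 0], [-0.5, -4.7, 0], [-0.5, -4.7, 0], [0, 0, 0]]' --angular '[[0, 0, 0], [0, 0, 0], [0, 0, 0], [0, 0, 0], [0, 0, 0], [0, 0, 0], [0, 0, 0], [0, 0, 0], [0, 0, 0], [0, 0, 0], [0, 0, 0], [0, 0, 0], [0, 0, 0], [0, 0, 0], [0, 0, 0], [0, 0, 0], [0, 0, 0], [0, 0, 0], [0, 0, 0], [0, 0, 0]]'

```text
clock: 16.95
position: [0.48, 0.1563, 0.3269]
ee_rot: [-3.138, -0.019, -0.0]
force: [-0.9, -1.0, -0.4]
width: 0.543
gripper_force: 0.0
```

Run:
```python
from h import *
np.set_printoptions(precision=4,suppress=True)
w=arm.get_image("wrist"); s=arm.get_image("scene"); t=arm.get_image("top"); save(w,"w6"); o=arm.observe(); print(o["clock"],o["position"],o["ee_rot"],o["force"],o["width"])
C={}
for n in("handle","spindle","stand"):
  for k,p in(("w",w),("s",s),("t",t)):
    r=arm.place_of(n,p)[:1]
    for q in r: print(n,k,round(q["conf"],2),np.array(q["centre"])*[640,400]); C[n,k]=q["centre"]
  for a,b,P,Q in(("w","s",w,s),("t","s",t,s),("w","t",w,t)):
    if (n,a) in C and (n,b) in C: print(n,a,b,tri(P,C[n,a],Q,C[n,b]))
for q,c,l in blobs(s,(14,90,40),(30,255,255),15): print("s",q,c,onz(s,px(c+.5),.024))
for s_,c,l in blobs(w,(45,80,30),(90,255,255),1000):
    a=cv2.approxPolyDP(cv2.convexHull(np.argwhere(l)[:,::-1].astype(np.float32)+.5),3,True)[:,0]
    for v in a: print("stand",v,onz(w,px(v),.012))
```

```text
17.1 [0.4821 0.1483 0.3264] [3.1408 0.0029 0.0002] [ 0.2318 -1.1371 -0.0456] 0.5417805827276738
handle w 0.58 [301.696 161.08 ]
handle s 0.93 [315.776 174.52 ]
handle t 0.96 [256.768 242.8  ]
handle w s [0.4847 0.1793 0.0684]
handle t s [0.489  0.1766 0.0703]
handle w t [0.4875 0.1746 0.0923]
spindle w 0.79 [291.52  87.72]
spindle s 0.82 [337.6 166.4]
spindle t 0.7 [252.096 216.8  ]
spindle w s [0.568  0.1853 0.1203]
spindle t s [0.5649 0.1831 0.1201]
spindle w t [0.5661 0.189  0.074 ]
stand w 0.71 [296.576  93.08 ]
stand s 0.92 [337.472 198.6  ]
stand t 0.66 [257.92 216.12]
stand w s [ 0.5646  0.189  -0.0087]
stand t s [ 0.567   0.1844 -0.0052]
stand w t [ 0.5653  0.1909 -0.0525]
s [ 331    0  121   67 4446] [392.0938  30.2359] [-0.0276  2.0715  0.024 ]
s [  447     0   156   248 14681] [517.3066  95.8596] [0.9324 1.2846 0.024 ]
s [243  24  10  15  46] [247.7609  32.5652] [-0.8849  1.5751  0.024 ]
s [178  32   7  15  21] [182.2857  39.4762] [-1.1733  1.2439  0.024 ]
s [201  43  10   8  18] [204.5     46.4444] [-0.9329  1.1946  0.024 ]
s [202  43  64  33 292] [232.0822  59.7842] [-0.
[... 614 characters left out ...]
078 -0.0015  0.024 ]
s [ 63 114  45  25 307] [ 84.7101 126.3844] [-0.6048  0.0909  0.024 ]
s [ 48 130   7   6  17] [ 51.4706 132.6471] [-0.6772 -0.0144  0.024 ]
s [ 363  131   80   42 1483] [403.8955 152.6554] [0.6665 0.5284 0.024 ]
s [265 213  43  32 538] [285.9907 227.8903] [ 0.528  -0.0571  0.024 ]
s [ 88 322  30  25 365] [103.3425 331.0603] [ 0.3697 -0.5716  0.024 ]
s [ 55 346  45  36 957] [ 77.1682 362.8234] [ 0.3909 -0.6542  0.024 ]
stand [355.5  50.5] [0.6175 0.1097 0.012 ]
stand [346.5  89.5] [0.569  0.1196 0.012 ]
stand [253.5  65.5] [0.5978 0.2439 0.012 ]
stand [260.5  26.5] [0.6444 0.2328 0.012 ]
stand [281.5  18.5] [0.6538 0.2056 0.012 ]
stand [317.5  25.5] [0.6463 0.1597 0.012 ]
```

View pics/w6.png

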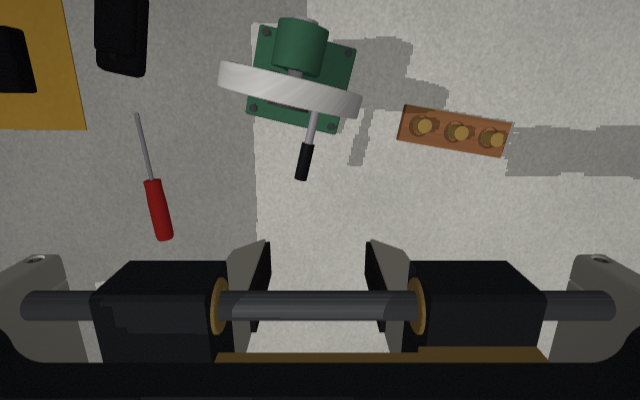

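All three weights stand in the wells at (424,125), (459,131) and (493,138). The handle sleeve is at (304,162), low down below the spindle. Fitting the crank angle on its known circle and taking the no-load force bias.

```bash
cat >> h.py <<'E'
YAW=-0.202; EX=np.array([np.cos(YAW),np.sin(YAW),0]); EY=np.array([-np.sin(YAW),np.cos(YAW),0]); EZ=np.array([0,0,1.])
SP=np.array([.5665,.183,.115])
def hand(th,sp=SP): return sp-.078*EX+.045*(-np.sin(th)*EY+np.cos(th)*EZ)
E
python3 - <<'E'
from h import *
from scipy.optimize import least_squares
np.set_printoptions(precision=4,suppress=True)
w=arm.get_image("wrist"); s=arm.get_image("scene"); t=arm.get_image("top")
# sleeve: darkest pixels near expected
obs=[]
for k,p,g in(("w",w,40),("s",s,14),("t",t,14)):
    c=proj(p,hand(2.65)); m=(p["frame"].max(2)<45).astype(np.uint8)
    n,l,st,cc=cv2.connectedComponentsWithStats(m)
    for i in range(1,n):
        if np.linalg.norm(cc[i]-c)<g and st[i,4]>10: print(k,c,st[i],cc[i]+.5)
    for q in arm.place_of("handle",p)[:1]: obs.append((p,np.array(q["centre"])*[640,400])); print(k,"net",obs[-1][1])
for q in(0,):
    f=lambda x:np.concatenate([(proj(p,hand(x[0],SP+[x[1],x[2],0]))-c)/(2 if p is w else 1.) for p,c in obs]+[np.array(x[1:])/.002])
    r=least_squares(f,[2.65,0,0]); print(r.x,r.fun,hand(r.x[0]))
F=[]
for i in range(8):
    arm.get_image("top"); o=arm.observe(); F.append(np.r_[o["force"],o["ft_torque"]])
print(np.mean(F,0),np.std(F,0),o["position"],o["clock"])
E
```

```text
w [294.2925 160.6097] [288 145  19  38 438] [297.2626 164.0457]
w net [298.688 162.2  ]
s [314.6794 172.8541] [308 170   9   5  24] [312.625 172.375]
s net [310.528 172.   ]
t net [255.808 244.4  ]
[ 2.484  -0.0015  0.0008] [-0.1066  0.616   2.5648  0.3579  1.672   0.2239 -0.7456  0.3783] [0.4846 0.1717 0.0794]
[-0.1345 -0.1481 -0.1096  0.0022  0.012  -0.0095] [0.4575 0.3633 0.3051 0.0229 0.0287 0.0375] [0.4821 0.1489 0.3263] 18.25
```

Request:
carry_out --claw '[6, 6, 6, 6, 6, 6, 6, 6, 6]' --delta_pos '[[0, 0, 0], [0, 0, 0], [0, -0.5, 4.2], [0, -0.5, 4.2], [0, -0.5, 4.2], [-0.1, -0.5, 4.2], [-0.1, -0.6, 4.2], [0, 0, 0], [0, 0, 0]]' --angular '[[0, 0, 0.1], [0, 0, 0.1], [0, 0, 0], [0, 0, 0], [0, 0, 0], [0, 0, 0], [0, 0, 0], [0, 0, 0], [0, 0, 0]]'

```text
clock: 19.15
position: [0.4852, 0.1748, 0.1168]
ee_rot: [3.126, -0.31, -0.002]
force: [0.9, -0.9, 1.2]
width: 0.65
gripper_force: 0.0
```

Run:
```python
from h import *
np.set_printoptions(precision=4,suppress=True)
F=[]
for i in range(10):
    w=arm.get_image("wrist"); o=arm.observe(); F.append(np.r_[o["force"],o["ft_torque"]])
print(np.mean(F,0),np.std(F,0),o["position"],o["ee_rot"],o["clock"])
save(w,"w7")
for th in(2.4,2.57,2.75): print(proj(w,hand(th)))
```

```text
[-0.2482  0.2424  0.0362  0.047   0.0062 -0.0125] [0.4512 0.5068 0.5418 0.0265 0.0163 0.0283] [0.4855 0.1748 0.1168] [-3.1259  0.3113 -0.0012] 19.65
[328.2791 232.1071]
[318.6218 229.2171]
[307.6158 226.9723]
```

View pics/w7.png

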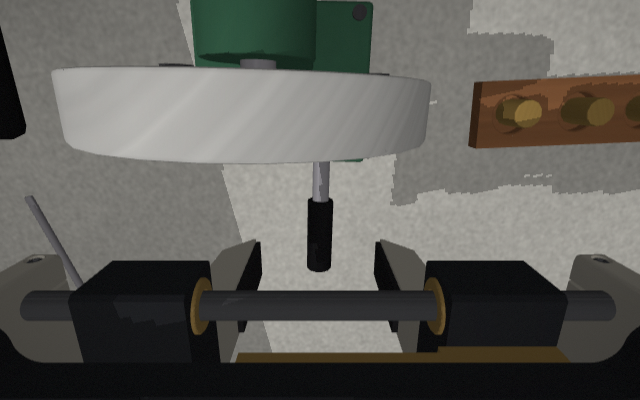

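The sleeve is at (320,235), centred between the fingers and parallel to the pads. Descending and gripping.

Request:
carry_out --claw '[6, 6, 6, 6, 0, 0, 0, 0, 0, 0, 0, 0, 0]' --delta_pos '[[0, 0, 2], [0, 0, 2], [0, 0, 1.9], [0, 0, 0], [0, 0, 0], [0, 0, 0], [0, 0, 0], [0, 0, 0], [0, 0, 0], [0, 0, 0], [0, 0, 0], [0, 0, 0], [0, 0, 0]]' --angular '[[0, 0, 0], [0, 0, 0], [0, 0, 0], [0, 0, 0], [0, 0, 0], [0, 0, 0], [0, 0, 0], [0, 0, 0], [0, 0, 0], [0, 0, 0], [0, 0, 0], [0, 0, 0], [0, 0, 0]]' --force 30

```text
clock: 20.95
position: [0.4853, 0.1745, 0.0573]
ee_rot: [3.126, -0.311, 0.0]
force: [1.8, -1.3, -0.6]
width: 0.163
gripper_force: 29.9
```

Run:
```python
from h import *
np.set_printoptions(precision=4,suppress=True)
F=[];P=[]
for i in range(5):
    w=arm.get_image("scene"); o=arm.observe(); F.append(np.r_[o["force"],o["ft_torque"]]);P.append(o["position"])
p=np.mean(P,0);print(np.mean(F,0),p,o["ee_rot"],o["clock"],o["width"]*.0918)
d=p-SP; print(d@EX,d@EY,d[2]+.019)
```

```text
[ 0.6072 -1.968   0.0619 -0.3945 -0.1206 -0.1149] [0.4853 0.1745 0.0573] [ 3.1258 -0.3113  0.0001] 21.2 0.015228944380509236
-0.07784570187969778 -0.024588639874408534 -0.03868994731986372
```

Run:
```python
import numpy as np, json
th=2.564+np.radians(3.75)*np.arange(97)
P=np.round(np.c_[0*th,4.5*np.sin(th),-4.5*np.cos(th)],2); D=np.round(np.diff(P,axis=0),2)+0.
for k in range(12): print(k+1,json.dumps([[0 if a==0 else round(float(a),2) for a in r] for r in D[8*k:8*k+8]]))
```

```text
1 [[0, -0.25, 0.15], [0, -0.27, 0.14], [0, -0.27, 0.12], [0, -0.27, 0.1], [0, -0.29, 0.08], [0, -0.28, 0.06], [0, -0.29, 0.05], [0, -0.3, 0.02]]
2 [[0, -0.29, 0.01], [0, -0.3, -0.01], [0, -0.29, -0.04], [0, -0.29, -0.05], [0, -0.28, -0.07], [0, -0.29, -0.09], [0, -0.27, -0.1], [0, -0.27, -0.13]]
3 [[0, -0.25, -0.14], [0, -0.25, -0.16], [0, -0.24, -0.17], [0, -0.23, -0.19], [0, -0.21, -0.2], [0, -0.2, -0.22], [0, -0.18, -0.23], [0, -0.17, -0.24]]
4 [[0, -0.15, -0.25], [0, -0.14, -0.27], [0, -0.12, -0.27], [0, -0.1, -0.27], [0, -0.08, -0.29], [0, -0.06, -0.28], [0, -0.05, -0.29], [0, -0.02, -0.3]]
5 [[0, -0.01, -0.29], [0, 0.01, -0.3], [0, 0.04, -0.29], [0, 0.05, -0.29], [0, 0.07, -0.28], [0, 0.09, -0.29], [0, 0.1, -0.27], [0, 0.13, -0.27]]
6 [[0, 0.14, -0.25], [0, 0.16, -0.25], [0, 0.17, -0.24], [0, 0.19, -0.23], [0, 0.2, -0.21], [0, 0.22, -0.2], [0, 0.23, -0.18], [0, 0.24, -0.17]]
7 [[0, 0.25, -0.15], [0, 0.27, -0.14], [0, 0.27, -0.12], [0, 0.27, -0.1], [0, 0.29, -0.08], [0, 0.28, -0.06], [0, 0.29, -0.05], [0, 0.3, -0.02]]
8 [[0, 0.29, -0.01], [0, 0.3, 0.01], [0, 0.29, 0.04], [0, 0.29, 0.05], [0, 0.28, 0.07], [0, 0.29, 0.09], [0, 0.27, 0.1], [0, 0.27, 0.13]]
9 [[0, 0.25, 0.14], [0, 0.25, 0.16], [0, 0.24, 0.17], [0, 0.23, 0.19], [0, 0.21, 0.2], [0, 0.2, 0.22], [0, 0.18, 0.23], [0, 0.17, 0.24]]
10 [[0, 0.15, 0.25], [0, 0.14, 0.27], [0, 0.12, 0.27], [0, 0.1, 0.27], [0, 0.08, 0.29], [0, 0.06, 0.28], [0, 0.05, 0.29], [0, 0.02, 0.3]]
11 [[0, 0.01, 0.29], [0, -0.01, 0.3], [0, -0.04, 0.29], [0, -0.05, 0.29], [0, -0.07, 0.28], [0, -0.09, 0.29], [0, -0.1, 0.27], [0, -0.13, 0.27]]
12 [[0, -0.14, 0.25], [0, -0.16, 0.25], [0, -0.17, 0.24], [0, -0.19, 0.23], [0, -0.2, 0.21], [0, -0.22, 0.2], [0, -0.23, 0.18], [0, -0.24, 0.17]]
```

Request:
carry_out --claw '[0, 0, 0, 0, 0, 0, 0, 0]' --delta_pos '[[0, -0.25, 0.15], [0, -0.27, 0.14], [0, -0.27, 0.12], [0, -0.27, 0.1], [0, -0.29, 0.08], [0, -0.28, 0.06], [0, -0.29, 0.05], [0, -0.3, 0.02]]' --angular '[[0, 0, 0], [0, 0, 0], [0, 0, 0], [0, 0, 0], [0, 0, 0], [0, 0, 0], [0, 0, 0], [0, 0, 0]]'

```text
clock: 22.0
position: [0.4893, 0.1936, 0.048]
ee_rot: [3.122, -0.314, -0.003]
force: [8.0, -8.6, -24.2]
width: 0.164
gripper_force: 29.9
```

```bash
cat > log.py <<'E'
from h import *
import json
np.set_printoptions(precision=3,suppress=True)
o=arm.observe(); p=o["position"]; d=p-SP; y=d@EY; z=d[2]+.019
th=np.arctan2(-y,z); F=o["force"]-[-.2,.05,-.03]; f=np.array([F@EY,F[2]])
T=np.array([-np.cos(th),-np.sin(th)]); N=np.array([-np.sin(th),np.cos(th)])
r=[o["clock"],th,np.hypot(y,z),f@T,f@N,*p,*o["force"],*o["ft_torque"],*o["joint_efforts"],o["width"]]
open("log.jsonl","a").write(json.dumps([float(v) for v in r])+"\n")
print("clock %.2f th %.3f r %.4f Ft %.2f Fr %.2f w %.3f"%(*r[:5],o["width"]), o["dq"].max())
E
python3 log.py
```

```text
clock 22.00 th 3.035 r 0.0482 Ft -4.23 Fr 24.74 w 0.164 0.02636163204992365
```

Radial force is 24 N, so my assumed circle centre is off by about 4 mm. I will correct the centre and go on gently while fitting it.

Request:
carry_out --claw '[0, 0, 0, 0, 0]' --delta_pos '[[0, -0.27, 0.12], [0, -0.27, 0.07], [0, -0.27, 0.05], [0, -0.27, 0.02], [0, -0.27, -0.02]]' --angular '[[0, 0, 0], [0, 0, 0], [0, 0, 0], [0, 0, 0], [0, 0, 0]]'

```text
clock: 22.5
position: [0.4932, 0.2101, 0.0472]
ee_rot: [-3.126, 0.311, -0.002]
force: [4.5, -1.6, -5.0]
width: 0.169
gripper_force: 29.9
```

```bash
python3 log.py; tail -1 log.jsonl
```

```text
clock 22.50 th -2.904 r 0.0502 Ft -1.78 Fr 4.63 w 0.169 0.025147987616076315
[22.5, -2.9036411723321587, 0.05017122087416265, -1.781928915482566, 4.633356424279007, 0.49322596465237584, 0.21007743425194694, 0.04724245990175486, 4.540966323239013, -1.5737713981516253, -4.952824367545792, -0.3035546567562454, -1.0165488336737654, -0.127885859305736, -1.5815363824367523, -65.58365106582642, -6.3813623785972595, -20.318668484687805, -0.8763645216822624, 0.8322572149336338, 0.161327188834548, 0.16881014734460686]
```

```bash
cat > tab.py <<'E'
import numpy as np, json, sys
t0,step,n,m=float(sys.argv[1]),float(sys.argv[2]),int(sys.argv[3]),int(sys.argv[4])
th=t0+np.radians(step)/m*np.arange(n*m+1)
P=np.round(np.c_[0*th,4.5*np.sin(th),-4.5*np.cos(th)],2); D=np.diff(P,axis=0)
for k in range(n): print(k+1,json.dumps([[0,round(float(r[1]),2)+0.,round(float(r[2]),2)+0.] for r in D[m*k:m*k+m]]))
E
python3 tab.py 3.28 30 12 6
```

```text
1 [[0, -0.39, -0.07], [0, -0.38, -0.11], [0, -0.36, -0.14], [0, -0.36, -0.16], [0, -0.34, -0.2], [0, -0.32, -0.23]]
2 [[0, -0.29, -0.26], [0, -0.28, -0.27], [0, -0.25, -0.31], [0, -0.22, -0.32], [0, -0.2, -0.34], [0, -0.16, -0.36]]
3 [[0, -0.13, -0.37], [0, -0.1, -0.38], [0, -0.07, -0.39], [0, -0.03, -0.39], [0, 0.01, -0.39], [0, 0.03, -0.39]]
4 [[0, 0.07, -0.39], [0, 0.11, -0.38], [0, 0.14, -0.36], [0, 0.16, -0.36], [0, 0.2, -0.34], [0, 0.23, -0.32]]
5 [[0, 0.26, -0.29], [0, 0.27, -0.28], [0, 0.31, -0.25], [0, 0.32, -0.22], [0, 0.34, -0.2], [0, 0.36, -0.16]]
6 [[0, 0.37, -0.13], [0, 0.38, -0.1], [0, 0.39, -0.07], [0, 0.39, -0.03], [0, 0.39, 0.01], [0, 0.39, 0.03]]
7 [[0, 0.39, 0.07], [0, 0.38, 0.11], [0, 0.36, 0.14], [0, 0.36, 0.16], [0, 0.34, 0.2], [0, 0.32, 0.23]]
8 [[0, 0.29, 0.26], [0, 0.28, 0.27], [0, 0.25, 0.31], [0, 0.22, 0.32], [0, 0.2, 0.34], [0, 0.16, 0.36]]
9 [[0, 0.13, 0.37], [0, 0.1, 0.38], [0, 0.07, 0.39], [0, 0.03, 0.39], [0, -0.01, 0.39], [0, -0.03, 0.39]]
10 [[0, -0.07, 0.39], [0, -0.11, 0.38], [0, -0.14, 0.36], [0, -0.16, 0.36], [0, -0.2, 0.34], [0, -0.23, 0.32]]
11 [[0, -0.26, 0.29], [0, -0.27, 0.28], [0, -0.31, 0.25], [0, -0.32, 0.22], [0, -0.34, 0.2], [0, -0.36, 0.16]]
12 [[0, -0.37, 0.13], [0, -0.38, 0.1], [0, -0.39, 0.07], [0, -0.39, 0.03], [0, -0.39, -0.01], [0, -0.39, -0.03]]
```

Request:
carry_out --claw '[0, 0, 0]' --delta_pos '[[0, -0.39, -0.07], [0, -0.38, -0.11], [0, -0.36, -0.14]]' --angular '[[0, 0, 0], [0, 0, 0], [0, 0, 0]]'

```text
clock: 22.8
position: [0.4958, 0.2216, 0.0508]
ee_rot: [-3.125, 0.311, -0.003]
force: [5.3, -2.1, -3.6]
width: 0.167
gripper_force: 29.9
```

```bash
python3 log.py
```

```text
clock 22.80 th -2.660 r 0.0510 Ft -2.51 Fr 2.69 w 0.167 0.05676815334944647
```

Request:
carry_out --claw '[0, 0, 0]' --delta_pos '[[0, -0.36, -0.16], [0, -0.34, -0.2], [0, -0.32, -0.23]]' --angular '[[0, 0, 0], [0, 0, 0], [0, 0, 0]]'

```text
clock: 23.1
position: [0.4979, 0.2311, 0.057]
ee_rot: [-3.125, 0.312, -0.003]
force: [4.8, -3.8, -0.9]
width: 0.163
gripper_force: 29.9
```

```bash
python3 log.py
```

```text
clock 23.10 th -2.434 r 0.0514 Ft -2.68 Fr -1.19 w 0.163 0.07598272228916629
```

Request:
carry_out --claw '[0, 0, 0]' --delta_pos '[[0, -0.29, -0.26], [0, -0.28, -0.27], [0, -0.25, -0.31]]' --angular '[[0, 0, 0], [0, 0, 0], [0, 0, 0]]'

```text
clock: 23.4
position: [0.4996, 0.2387, 0.0653]
ee_rot: [-3.126, 0.312, -0.003]
force: [5.8, -4.5, -2.4]
width: 0.164
gripper_force: 29.9
```

```bash
python3 log.py
```

```text
clock 23.40 th -2.211 r 0.0513 Ft -3.87 Fr -1.23 w 0.164 0.08427607015226925
```

Request:
carry_out --claw '[0, 0, 0]' --delta_pos '[[0, -0.22, -0.32], [0, -0.2, -0.34], [0, -0.16, -0.36]]' --angular '[[0, 0, 0], [0, 0, 0], [0, 0, 0]]'

```text
clock: 23.7
position: [0.5008, 0.244, 0.0754]
ee_rot: [3.126, -0.312, 0.003]
force: [6.5, -4.2, -3.9]
width: 0.166
gripper_force: 29.9
```

```bash
python3 log.py
cat > fit.py <<'E'
from h import *
import json
from scipy.optimize import least_squares
A=np.array([json.loads(l) for l in open("log.jsonl")])
P0=[.4853,.1745,.0573]; X=np.vstack([P0,A[:,5:8]])-SP; Y=X@EY; Z=X[:,2]+.019
r=least_squares(lambda c:np.hypot(Y-c[0],Z-c[1])-.045,[.005,-.004],loss="soft_l1",f_scale=.0005)
np.set_printoptions(precision=4,suppress=True); c=r.x
print("centre",c,"res mm",r.fun*1000)
th=np.unwrap(np.arctan2(-(Y-c[0]),Z-c[1])[1:]); F=A[:,8:11]-[-.2,.05,-.03]; f=np.c_[F@EY,F[:,2]]
Ft=f[:,0]*-np.cos(th)-f[:,1]*np.sin(th); Fr=-f[:,0]*np.sin(th)+f[:,1]*np.cos(th)
s=np.sign(np.diff(np.r_[2.45,th]))
print(np.c_[th,Ft,Fr,s])
E
python3 fit.py
```

```text
clock 23.70 th -1.987 r 0.0510 Ft -4.68 Fr -1.05 w 0.166 0.08734770190502902
centre [ 0.0047 -0.0043] res mm [ 0.1748 -0.2557  0.0104  0.0351  0.0647  0.0187 -0.0165]
[[ 2.9203 -1.3752 25.0645  1.    ]
 [ 3.3009 -1.4126  4.759   1.    ]
 [ 3.5751 -2.3805  2.8076  1.    ]
 [ 3.8327 -2.6971 -1.1424  1.    ]
 [ 4.0868 -3.8471 -1.2829  1.    ]
 [ 4.3419 -4.6247 -1.2619  1.    ]]
```

The circle now fits to within 0.1 mm. Continuing the turn.

Request:
carry_out --claw '[0, 0, 0]' --delta_pos '[[0, -0.13, -0.37], [0, -0.1, -0.38], [0, -0.07, -0.39]]' --angular '[[0, 0, 0], [0, 0, 0], [0, 0, 0]]'

```text
clock: 24.0
position: [0.5014, 0.2467, 0.0866]
ee_rot: [3.125, -0.313, 0.003]
force: [6.6, -5.4, -4.9]
width: 0.162
gripper_force: 29.9
```

```bash
python3 log.py
```

```text
clock 24.00 th -1.758 r 0.0502 Ft -5.55 Fr -2.96 w 0.162 0.08799612551963304
```

Request:
carry_out --claw '[0, 0, 0]' --delta_pos '[[0, -0.03, -0.39], [0, 0.01, -0.39], [0, 0.03, -0.39]]' --angular '[[0, 0, 0], [0, 0, 0], [0, 0, 0]]'

```text
clock: 24.3
position: [0.5013, 0.2465, 0.0982]
ee_rot: [3.125, -0.313, 0.003]
force: [8.0, -5.7, -7.2]
width: 0.164
gripper_force: 29.9
```

```bash
python3 log.py
```

```text
clock 24.30 th -1.526 r 0.0492 Ft -7.01 Fr -4.31 w 0.164 0.08227874769080684
```

Request:
carry_out --claw '[0, 0, 0]' --delta_pos '[[0, 0.07, -0.39], [0, 0.11, -0.38], [0, 0.14, -0.36]]' --angular '[[0, 0, 0], [0, 0, 0], [0, 0, 0]]'

```text
clock: 24.6
position: [0.5006, 0.2435, 0.1093]
ee_rot: [3.125, -0.313, 0.002]
force: [7.9, -4.3, -8.8]
width: 0.163
gripper_force: 29.9
```

```bash
python3 log.py
```

```text
clock 24.60 th -1.289 r 0.0479 Ft -7.68 Fr -4.95 w 0.163 0.06264207792818113
```

Request:
carry_out --claw '[0, 0, 0]' --delta_pos '[[0, 0.16, -0.36], [0, 0.2, -0.34], [0, 0.23, -0.32]]' --angular '[[0, 0, 0], [0, 0, 0], [0, 0, 0]]'

```text
clock: 24.9
position: [0.4994, 0.2377, 0.1193]
ee_rot: [3.126, -0.312, 0.002]
force: [8.9, -2.1, -11.2]
width: 0.161
gripper_force: 29.9
```

```bash
python3 log.py; python3 fit.py
```

```text
clock 24.90 th -1.045 r 0.0464 Ft -9.49 Fr -5.85 w 0.161 0.05103505708591381
centre [ 0.0047 -0.0043] res mm [ 0.1492 -0.2717  0.0047  0.0375  0.0744  0.035   0.0055 -0.0247 -0.0097
 -0.0296  0.0062]
[[ 2.9209 -1.389  25.0638  1.    ]
 [ 3.3016 -1.4157  4.7581  1.    ]
 [ 3.5758 -2.3823  2.8061  1.    ]
 [ 3.8333 -2.6963 -1.1441  1.    ]
 [ 4.0874 -3.8464 -1.285   1.    ]
 [ 4.3424 -4.6241 -1.2639  1.    ]
 [ 4.6005 -5.3121 -3.37    1.    ]
 [ 4.8585 -6.5394 -4.9989  1.    ]
 [ 5.1158 -7.0228 -5.8404  1.    ]
 [ 5.3742 -8.608  -7.0792  1.    ]]
```

Request:
carry_out --claw '[0, 0, 0]' --delta_pos '[[0.02, 0.26, -0.29], [0.02, 0.27, -0.28], [0.02, 0.31, -0.25]]' --angular '[[0, 0, 0], [0, 0, 0], [0, 0, 0]]'

```text
clock: 25.2
position: [0.4976, 0.23, 0.1273]
ee_rot: [-3.126, 0.311, -0.001]
force: [6.2, -0.5, -14.2]
width: 0.164
gripper_force: 29.9
```

```bash
python3 log.py
```

```text
clock 25.20 th -0.800 r 0.0449 Ft -10.67 Fr -9.31 w 0.164 0.061149514140302286
```

Request:
carry_out --claw '[0, 0, 0]' --delta_pos '[[0, 0.32, -0.22], [0, 0.34, -0.2], [0, 0.36, -0.16]]' --angular '[[0, 0, 0], [0, 0, 0], [0, 0, 0]]'

```text
clock: 25.5
position: [0.4956, 0.2207, 0.133]
ee_rot: [-3.125, 0.31, -0.001]
force: [7.4, 2.0, -15.4]
width: 0.167
gripper_force: 29.9
```

```bash
python3 log.py
```

```text
clock 25.50 th -0.550 r 0.0434 Ft -10.95 Fr -11.31 w 0.167 0.06256354185423296
```

Request:
carry_out --claw '[0, 0, 0]' --delta_pos '[[0, 0.37, -0.13], [0, 0.38, -0.1], [0, 0.39, -0.07]]' --angular '[[0, 0, 0], [0, 0, 0], [0, 0, 0]]'

```text
clock: 25.8
position: [0.4934, 0.2106, 0.1361]
ee_rot: [-3.124, 0.309, -0.001]
force: [7.2, 5.8, -16.8]
width: 0.168
gripper_force: 29.9
```

```bash
python3 log.py
```

```text
clock 25.80 th -0.300 r 0.0420 Ft -11.75 Fr -13.92 w 0.168 0.06522584848984068
```

Request:
carry_out --claw '[0, 0, 0]' --delta_pos '[[0, 0.39, -0.03], [0, 0.39, 0.01], [0, 0.39, 0.03]]' --angular '[[0, 0, 0], [0, 0, 0], [0, 0, 0]]'

```text
clock: 26.1
position: [0.4912, 0.2008, 0.1367]
ee_rot: [-3.122, 0.307, -0.002]
force: [5.8, 9.2, -11.0]
width: 0.166
gripper_force: 30.0
```

```bash
python3 log.py; python3 fit.py|tail -5
```

```text
clock 26.10 th -0.058 r 0.0407 Ft -10.80 Fr -10.32 w 0.166 0.06138599329549421
 [  5.3737  -8.6119  -7.0745   1.    ]
 [  5.6242  -9.2548 -10.7196   1.    ]
 [  5.8712  -9.2853 -12.7105   1.    ]
 [  6.1107  -9.886  -15.3036   1.    ]
 [  6.3342  -9.6127 -11.437    1.    ]]
```

Request:
carry_out --claw '[0, 0, 0]' --delta_pos '[[0, 0.39, 0.07], [0, 0.38, 0.11], [0, 0.36, 0.14]]' --angular '[[0, 0, 0], [0, 0, 0], [0, 0, 0]]'

```text
clock: 26.4
position: [0.489, 0.1908, 0.1347]
ee_rot: [-3.121, 0.306, -0.004]
force: [-0.6, 7.9, 5.4]
width: 0.162
gripper_force: 30.0
```

```bash
python3 log.py
```

```text
clock 26.40 th 0.201 r 0.0395 Ft -8.56 Fr 3.80 w 0.162 0.057250293417769056
```

Request:
carry_out --claw '[0, 0, 0]' --delta_pos '[[0, 0.36, 0.16], [0, 0.34, 0.2], [0, 0.32, 0.23]]' --angular '[[0, 0, 0], [0, 0, 0], [0, 0, 0]]'

```text
clock: 26.7
position: [0.4865, 0.1795, 0.1293]
ee_rot: [-3.123, 0.307, -0.003]
force: [-3.7, 2.4, 15.1]
width: 0.165
gripper_force: 30.0
```

```bash
python3 log.py
```

```text
clock 26.70 th 0.528 r 0.0386 Ft -8.97 Fr 12.28 w 0.165 0.06833055326449773
```

Request:
carry_out --claw '[0, 0, 0]' --delta_pos '[[0, 0.29, 0.26], [0, 0.28, 0.27], [0, 0.25, 0.31]]' --angular '[[0, 0, 0], [0, 0, 0], [0, 0, 0]]'

```text
clock: 27.0
position: [0.4842, 0.1695, 0.1204]
ee_rot: [-3.126, 0.309, -0.001]
force: [-4.1, -3.2, 12.0]
width: 0.161
gripper_force: 30.0
```

```bash
python3 log.py
```

```text
clock 27.00 th 0.885 r 0.0385 Ft -6.82 Fr 10.67 w 0.161 0.06549297668521244
```

Request:
carry_out --claw '[0, 0, 0]' --delta_pos '[[0, 0.22, 0.32], [0, 0.2, 0.34], [0, 0.16, 0.36]]' --angular '[[0, 0, 0], [0, 0, 0], [0, 0, 0]]'

```text
clock: 27.3
position: [0.4827, 0.1629, 0.1096]
ee_rot: [3.126, -0.31, -0.001]
force: [-5.1, -3.1, 9.5]
width: 0.164
gripper_force: 30.0
```

```bash
python3 log.py; python3 fit.py
```

```text
clock 27.30 th 1.215 r 0.0390 Ft -7.46 Fr 7.15 w 0.164 0.05567974482970308
centre [ 0.0047 -0.0043] res mm [ 0.1739 -0.2764 -0.0227 -0.0041  0.0224 -0.0239 -0.0566 -0.0859 -0.066
 -0.0771 -0.0295  0.0065  0.1158  0.1427  0.073  -0.1449 -0.2535 -0.1432
 -0.0249]
[[  2.9195  -1.3542  25.0657   1.    ]
 [  3.3003  -1.4098   4.7598   1.    ]
 [  3.5747  -2.3794   2.8085   1.    ]
 [  3.8326  -2.6972  -1.142    1.    ]
 [  4.0869  -3.847   -1.2833   1.    ]
 [  4.3423  -4.6243  -1.2635   1.    ]
 [  4.6007  -5.3113  -3.3713   1.    ]
 [  4.8591  -6.5365  -5.0028   1.    ]
 [  5.1167  -7.0175  -5.8466   1.    ]
 [  5.3753  -8.6     -7.089    1.    ]
 [  5.6259  -9.2371 -10.7349   1.    ]
 [  5.8727  -9.2659 -12.7246   1.    ]
 [  6.112   -9.866  -15.3165   1.    ]
 [  6.3353  -9.6008 -11.447    1.    ]
 [  6.568   -8.8474   3.0656   1.    ]
 [  6.8532  -9.484   11.8954   1.    ]
 [  7.1595  -6.7343  10.7241   1.    ]
 [  7.4444  -7.0613   7.546    1.    ]]
```

Request:
carry_out --claw '[0, 0, 0]' --delta_pos '[[0, 0.13, 0.37], [0, 0.1, 0.38], [0, 0.07, 0.39]]' --angular '[[0, 0, 0], [0, 0, 0], [0, 0, 0]]'

```text
clock: 27.6
position: [0.482, 0.1595, 0.0978]
ee_rot: [3.125, -0.31, -0.002]
force: [-3.8, -3.7, 5.3]
width: 0.162
gripper_force: 29.9
```

```bash
python3 log.py
```

```text
clock 27.60 th 1.527 r 0.0400 Ft -5.15 Fr 4.66 w 0.162 0.05110140495203244
```

Request:
carry_out --claw '[0, 0, 0]' --delta_pos '[[0, 0.03, 0.39], [0, -0.01, 0.39], [0, -0.03, 0.39]]' --angular '[[0, 0, 0], [0, 0, 0], [0, 0, 0]]'

```text
clock: 27.9
position: [0.482, 0.1595, 0.0858]
ee_rot: [3.125, -0.311, -0.002]
force: [-2.7, -4.2, 3.5]
width: 0.166
gripper_force: 29.9
```

```bash
python3 log.py
```

```text
clock 27.90 th 1.820 r 0.0413 Ft -4.57 Fr 3.70 w 0.166 0.05911655234949126
```

Request:
carry_out --claw '[0, 0, 0]' --delta_pos '[[0, -0.07, 0.39], [0, -0.11, 0.38], [0, -0.14, 0.36]]' --angular '[[0, 0, 0], [0, 0, 0], [0, 0, 0]]'

```text
clock: 28.2
position: [0.4826, 0.1625, 0.0743]
ee_rot: [3.125, -0.311, -0.003]
force: [-2.4, -5.0, 1.9]
width: 0.163
gripper_force: 29.9
```

```bash
python3 log.py
```

```text
clock 28.20 th 2.102 r 0.0428 Ft -4.37 Fr 3.72 w 0.163 0.06381279997390524
```

Request:
carry_out --claw '[0, 0, 0]' --delta_pos '[[0, -0.16, 0.36], [0, -0.2, 0.34], [0, -0.23, 0.32]]' --angular '[[0, 0, 0], [0, 0, 0], [0, 0, 0]]'

```text
clock: 28.5
position: [0.4839, 0.1683, 0.064]
ee_rot: [3.125, -0.311, -0.002]
force: [-0.9, -3.7, -0.9]
width: 0.162
gripper_force: 29.9
```

```bash
python3 log.py
```

```text
clock 28.50 th 2.373 r 0.0445 Ft -2.18 Fr 3.27 w 0.162 0.06150536256637284
```

Request:
carry_out --claw '[0, 0, 0]' --delta_pos '[[0, -0.26, 0.29], [0, -0.27, 0.28], [0, -0.31, 0.25]]' --angular '[[0, 0, 0], [0, 0, 0], [0, 0, 0]]'

```text
clock: 28.8
position: [0.4857, 0.1766, 0.0557]
ee_rot: [3.125, -0.311, -0.002]
force: [-1.2, -5.0, -4.3]
width: 0.164
gripper_force: 29.9
```

```bash
python3 log.py
```

```text
clock 28.80 th 2.633 r 0.0461 Ft -2.36 Fr 6.25 w 0.164 0.05737164548942446
```

Request:
carry_out --claw '[0, 0, 0]' --delta_pos '[[0, -0.32, 0.22], [0, -0.34, 0.2], [0, -0.36, 0.16]]' --angular '[[0, 0, 0], [0, 0, 0], [0, 0, 0]]'

```text
clock: 29.1
position: [0.488, 0.1868, 0.0499]
ee_rot: [3.125, -0.311, -0.002]
force: [-0.0, -5.2, -8.4]
width: 0.166
gripper_force: 29.9
```

```bash
python3 log.py
```

```text
clock 29.10 th 2.886 r 0.0476 Ft -2.83 Fr 9.43 w 0.166 0.04776028155043976
```

Request:
carry_out --claw '[0, 0, 0]' --delta_pos '[[0, -0.37, 0.13], [0, -0.38, 0.1], [0, -0.39, 0.07]]' --angular '[[0, 0, 0], [0, 0, 0], [0, 0, 0]]'

```text
clock: 29.4
position: [0.4905, 0.1984, 0.047]
ee_rot: [3.126, -0.311, -0.001]
force: [1.7, -3.5, -13.8]
width: 0.162
gripper_force: 29.9
```

```bash
cat >> fit.py <<'E'
m=np.abs(Fr)<20
B=np.c_[s,np.cos(th),np.sin(th)][m]
q=least_squares(lambda x:B@x-Ft[m],[-5,0,0],loss="soft_l1",f_scale=.5); a=q.x
# Ft = f s + G-part ; external tangential force on tool; stable hang where Ft grav = 0 and rises with theta... slug torque tau=+Ft*.045
C=np.linalg.inv(B.T@B)*q.fun.std()**2
# grav part A*cos(th-p): zero at p+-pi/2; stable (restoring, falling) at p+pi/2
p=np.arctan2(a[2],a[1]); print("fric",a[0],"amp",np.hypot(a[1],a[2]),"rms",q.fun.std(),"stable th",(p+np.pi/2)%(2*np.pi),"sd",np.sqrt(C[1,1])/np.hypot(a[1],a[2]))
E
python3 log.py; python3 fit.py|tail -9
```

```text
clock 29.40 th 3.138 r 0.0490 Ft -3.04 Fr 13.80 w 0.162 0.03338544014060524
 [  7.444   -7.0582   7.5489   1.    ]
 [  7.7179  -4.6997   5.1171   1.    ]
 [  7.9836  -4.0962   4.2195   1.    ]
 [  8.2492  -3.8299   4.2753   1.    ]
 [  8.5146  -1.6992   3.5423   1.    ]
 [  8.7778  -1.473    6.5192   1.    ]
 [  9.0435  -1.6288   9.7062   1.    ]
 [  9.3163  -1.5791  14.0444   1.    ]]
fric -5.425033460806361 amp 4.11646505517523 rms 0.4315990661577548 stable th 4.545418089955763 sd 0.030134121525193777
```

Friction 5.4 N and amplitude 4.1 N at the crank match the given figures; the rest angle is θ ≈ 4.545 rad. Now going back, which gives a second data set and ends at the target.

Request:
carry_out --claw '[0, 0, 0]' --delta_pos '[[0, 0.39, -0.07], [0, 0.38, -0.1], [0, 0.37, -0.13]]' --angular '[[0, 0, 0], [0, 0, 0], [0, 0, 0]]'

```text
clock: 29.7
position: [0.4882, 0.1881, 0.0497]
ee_rot: [-3.125, 0.309, 0.001]
force: [5.3, 0.2, -25.1]
width: 0.166
gripper_force: 29.9
```

```bash
python3 log.py
```

```text
clock 29.70 th 2.915 r 0.0476 Ft 6.85 Fr 24.19 w 0.166 0.07136690864400368
```

Request:
carry_out --claw '[0, 0, 0]' --delta_pos '[[0, 0.36, -0.16], [0, 0.34, -0.2], [0, 0.32, -0.22]]' --angular '[[0, 0, 0], [0, 0, 0], [0, 0, 0]]'

```text
clock: 30.0
position: [0.4857, 0.1764, 0.0561]
ee_rot: [3.125, -0.311, -0.002]
force: [1.0, -2.1, -19.2]
width: 0.169
gripper_force: 29.9
```

```bash
python3 log.py
```

```text
clock 30.00 th 2.624 r 0.0459 Ft 7.91 Fr 17.57 w 0.169 0.06628422851098666
```

Request:
carry_out --claw '[0, 0, 0]' --delta_pos '[[0, 0.31, -0.25], [0, 0.27, -0.28], [0, 0.26, -0.29]]' --angular '[[0, 0, 0], [0, 0, 0], [0, 0, 0]]'

```text
clock: 30.3
position: [0.4838, 0.1679, 0.0648]
ee_rot: [3.125, -0.311, -0.002]
force: [-0.9, -4.6, -14.7]
width: 0.164
gripper_force: 29.9
```

```bash
python3 log.py
```

```text
clock 30.30 th 2.352 r 0.0443 Ft 7.10 Fr 13.66 w 0.164 0.06216810132699753
```

Request:
carry_out --claw '[0, 0, 0]' --delta_pos '[[0, 0.23, -0.32], [0, 0.2, -0.34], [0, 0.16, -0.36]]' --angular '[[0, 0, 0], [0, 0, 0], [0, 0, 0]]'

```text
clock: 30.6
position: [0.4825, 0.1622, 0.0754]
ee_rot: [3.125, -0.311, -0.002]
force: [-2.4, -5.7, -11.1]
width: 0.164
gripper_force: 29.9
```

```bash
python3 log.py
```

```text
clock 30.60 th 2.077 r 0.0426 Ft 6.72 Fr 10.65 w 0.164 0.0745481191188728
```

Request:
carry_out --claw '[0, 0, 0]' --delta_pos '[[0, 0.14, -0.36], [0, 0.11, -0.38], [0, 0.07, -0.39]]' --angular '[[0, 0, 0], [0, 0, 0], [0, 0, 0]]'

```text
clock: 30.9
position: [0.482, 0.1594, 0.087]
ee_rot: [3.125, -0.311, -0.001]
force: [-4.0, -4.0, -7.8]
width: 0.164
gripper_force: 29.9
```

```bash
python3 log.py
```

```text
clock 30.90 th 1.792 r 0.0411 Ft 6.50 Fr 6.31 w 0.164 0.08443071150437878
```

Request:
carry_out --claw '[0, 0, 0]' --delta_pos '[[0, 0.03, -0.39], [0, 0.01, -0.39], [0, -0.03, -0.39]]' --angular '[[0, 0, 0], [0, 0, 0], [0, 0, 0]]'

```text
clock: 31.2
position: [0.482, 0.1597, 0.099]
ee_rot: [3.126, -0.31, -0.001]
force: [-4.5, -4.4, -4.8]
width: 0.164
gripper_force: 29.9
```

```bash
python3 log.py
```

```text
clock 31.20 th 1.496 r 0.0399 Ft 5.13 Fr 4.89 w 0.164 0.0887315683454181
```

Request:
carry_out --claw '[0, 0, 0]' --delta_pos '[[0, -0.07, -0.39], [0, -0.1, -0.38], [0, -0.13, -0.37]]' --angular '[[0, 0, 0], [0, 0, 0], [0, 0, 0]]'

```text
clock: 31.5
position: [0.4829, 0.1633, 0.1107]
ee_rot: [-3.126, 0.31, -0.0]
force: [-3.9, -2.5, -3.7]
width: 0.165
gripper_force: 29.9
```

```bash
python3 log.py
```

```text
clock 31.50 th 1.184 r 0.0390 Ft 4.61 Fr 1.66 w 0.165 0.08578725710739317
```

Request:
carry_out --claw '[0, 0, 0]' --delta_pos '[[0, -0.16, -0.36], [0, -0.2, -0.34], [0, -0.22, -0.32]]' --angular '[[0, 0, 0], [0, 0, 0], [0, 0, 0]]'

```text
clock: 31.8
position: [0.4843, 0.1696, 0.1208]
ee_rot: [-3.125, 0.309, -0.001]
force: [-4.1, 0.3, -3.3]
width: 0.163
gripper_force: 29.9
```

```bash
python3 log.py
```

```text
clock 31.80 th 0.874 r 0.0387 Ft 2.87 Fr -1.67 w 0.163 0.07900695518055387
```

Request:
carry_out --claw '[0, 0, 0]' --delta_pos '[[0, -0.25, -0.31], [0, -0.28, -0.27], [0, -0.29, -0.26]]' --angular '[[0, 0, 0], [0, 0, 0], [0, 0, 0]]'

```text
clock: 32.1
position: [0.4861, 0.1775, 0.1284]
ee_rot: [-3.125, 0.31, -0.0]
force: [-3.8, 2.6, -6.8]
width: 0.161
gripper_force: 29.9
```

```bash
python3 log.py; python3 fit.py | tail -10
```

```text
clock 32.10 th 0.586 r 0.0388 Ft 2.31 Fr -6.65 w 0.161 0.06818597629062521
 [  9.0742   9.7917  23.1517  -1.    ]
 [  8.768   10.2678  16.3059  -1.    ]
 [  8.4933   8.9572  12.5155  -1.    ]
 [  8.2251   8.0874   9.6452  -1.    ]
 [  7.9583   7.1882   5.5104  -1.    ]
 [  7.6914   5.5403   4.4237  -1.    ]
 [  7.4179   4.6842   1.4339  -1.    ]
 [  7.1506   2.8578  -1.686   -1.    ]
 [  6.9027   2.5306  -6.5709  -1.    ]]
fric -5.486855631821226 amp 4.238225187801972 rms 0.444288809917788 stable th 4.5231381134648405 sd 0.02750801413410893
```

Consistent. Continuing back to the rest angle.

Request:
carry_out --claw '[0, 0, 0]' --delta_pos '[[0, -0.32, -0.23], [0, -0.34, -0.2], [0, -0.36, -0.16]]' --angular '[[0, 0, 0], [0, 0, 0], [0, 0, 0]]'

```text
clock: 32.4
position: [0.4882, 0.187, 0.1337]
ee_rot: [-3.126, 0.31, 0.0]
force: [-3.9, 3.0, -10.0]
width: 0.164
gripper_force: 29.9
```

```bash
python3 log.py
```

```text
clock 32.40 th 0.302 r 0.0395 Ft 0.96 Fr -10.17 w 0.164 0.054589565410697
```

Request:
carry_out --claw '[0, 0, 0]' --delta_pos '[[0, -0.36, -0.14], [0, -0.38, -0.11], [0, -0.39, -0.07]]' --angular '[[0, 0, 0], [0, 0, 0], [0, 0, 0]]'

```text
clock: 32.7
position: [0.4905, 0.1973, 0.1365]
ee_rot: [3.125, -0.311, -0.001]
force: [-0.9, -0.0, -16.1]
width: 0.162
gripper_force: 29.9
```

```bash
python3 log.py
```

```text
clock 32.70 th 0.031 r 0.0405 Ft 0.69 Fr -16.03 w 0.162 0.03629030340031482
```

Request:
carry_out --claw '[0, 0, 0]' --delta_pos '[[0, -0.39, -0.03], [0, -0.39, -0.01], [0, -0.39, 0.03]]' --angular '[[0, 0, 0], [0, 0, 0], [0, 0, 0]]'

```text
clock: 33.0
position: [0.4928, 0.2081, 0.1366]
ee_rot: [3.124, -0.312, -0.001]
force: [1.1, -3.2, -17.5]
width: 0.165
gripper_force: 29.9
```

```bash
python3 log.py
```

```text
clock 33.00 th -0.237 r 0.0417 Ft -1.24 Fr -17.67 w 0.165 0.03554061289858469
```

Request:
carry_out --claw '[0, 0, 0]' --delta_pos '[[0, -0.39, 0.07], [0, -0.38, 0.1], [0, -0.37, 0.13]]' --angular '[[0, 0, 0], [0, 0, 0], [0, 0, 0]]'

```text
clock: 33.3
position: [0.4953, 0.2189, 0.1338]
ee_rot: [3.124, -0.313, -0.0]
force: [0.2, -7.8, -15.3]
width: 0.165
gripper_force: 29.9
```

```bash
python3 log.py
```

```text
clock 33.30 th -0.506 r 0.0432 Ft -0.76 Fr -17.01 w 0.165 0.04647385514097605
```

Request:
carry_out --claw '[0, 0, 0]' --delta_pos '[[0, -0.36, 0.16], [0, -0.34, 0.2], [0, -0.32, 0.22]]' --angular '[[0, 0, 0], [0, 0, 0], [0, 0, 0]]'

```text
clock: 33.6
position: [0.4974, 0.2286, 0.1283]
ee_rot: [3.124, -0.313, 0.0]
force: [-0.8, -7.3, -8.9]
width: 0.164
gripper_force: 29.9
```

```bash
python3 log.py
```

```text
clock 33.60 th -0.762 r 0.0447 Ft -0.80 Fr -11.45 w 0.164 0.0535132669641204
```

Request:
carry_out --claw '[0, 0, 0]' --delta_pos '[[0, -0.31, 0.25], [0, -0.27, 0.28], [0, -0.26, 0.29]]' --angular '[[0, 0, 0], [0, 0, 0], [0, 0, 0]]'

```text
clock: 33.9
position: [0.4993, 0.2368, 0.1205]
ee_rot: [3.124, -0.313, 0.001]
force: [-2.2, -9.8, -6.3]
width: 0.162
gripper_force: 29.9
```

```bash
python3 log.py
```

```text
clock 33.90 th -1.013 r 0.0463 Ft -0.02 Fr -11.86 w 0.162 0.05621504572952039
```

Request:
carry_out --claw '[0, 0, 0]' --delta_pos '[[0, -0.23, 0.32], [0, -0.2, 0.34], [0, -0.16, 0.36]]' --angular '[[0, 0, 0], [0, 0, 0], [0, 0, 0]]'

```text
clock: 34.2
position: [0.5007, 0.2429, 0.1107]
ee_rot: [3.124, -0.313, 0.002]
force: [-2.1, -9.2, -0.4]
width: 0.165
gripper_force: 29.9
```

```bash
python3 log.py
```

```text
clock 34.20 th -1.258 r 0.0478 Ft 2.61 Fr -9.12 w 0.165 0.056461560650941864
```

Request:
carry_out --claw '[0, 0, 0]' --delta_pos '[[0, -0.14, 0.36], [0, -0.11, 0.38], [0, -0.07, 0.39]]' --angular '[[0, 0, 0], [0, 0, 0], [0, 0, 0]]'

```text
clock: 34.5
position: [0.5015, 0.2463, 0.0998]
ee_rot: [3.125, -0.313, 0.003]
force: [-3.4, -9.1, 2.0]
width: 0.164
gripper_force: 29.9
```

```bash
python3 log.py
```

```text
clock 34.50 th -1.494 r 0.0492 Ft 2.76 Fr -9.45 w 0.164 0.05523395693940479
```

Request:
carry_out --claw '[0, 0, 0]' --delta_pos '[[0, -0.03, 0.39], [0, -0.01, 0.39], [0, 0.03, 0.39]]' --angular '[[0, 0, 0], [0, 0, 0], [0, 0, 0]]'

```text
clock: 34.8
position: [0.5017, 0.247, 0.0885]
ee_rot: [3.126, -0.313, 0.004]
force: [-4.0, -8.2, 5.1]
width: 0.162
gripper_force: 29.9
```

```bash
python3 log.py; python3 fit.py
```

```text
clock 34.80 th -1.721 r 0.0502 Ft 3.75 Fr -9.49 w 0.162 0.04712174339672542
centre [ 0.0047 -0.0043] res mm [ 0.1961 -0.2304  0.0349  0.0568  0.0822  0.0309 -0.0103 -0.0513 -0.0453
 -0.0718 -0.0399 -0.0184  0.078   0.0947  0.0178 -0.2045 -0.3142 -0.1997
 -0.0727  0.0391  0.105   0.1224  0.1522  0.11    0.0266 -0.0729 -0.236
 -0.0869  0.0084 -0.015   0.0127  0.0301 -0.0071  0.0003  0.0436  0.0786
  0.155   0.1631  0.0858 -0.0152 -0.033  -0.0165  0.0539  0.086 ]
[[  2.9204  -1.3766  25.0645   1.    ]
 [  3.3008  -1.4119   4.7592   1.    ]
 [  3.5748  -2.3796   2.8083   1.    ]
 [  3.8323  -2.6975  -1.1413   1.    ]
 [  4.0863  -3.8478  -1.281    1.    ]
 [  4.3414  -4.6254  -1.2594   1.    ]
 [  4.5996  -5.315   -3.3654   1.    ]
 [  4.8578  -6.5428  -4.9945   1.    ]
 [  5.1154  -7.0254  -5.8371   1.    ]
 [  5.374   -8.6094  -7.0775   1.    ]
 [  5.6246  -9.2503 -10.7235   1.    ]
 [  5.8717  -9.2794 -12.7148   1.    ]
 [  6.1112  -9.8788 -15.3083   1.    ]
 [  6.3347  -9.6074 -11.4414   1.    ]
 [  6.5677  -8.8465   3.0681   1.    ]
 [  6.8533  -9.4853  11.8944   1.    ]
 [  7.16   
[... 462 characters left out ...]
.2256   8.0824   9.6494  -1.    ]
 [  7.9588   7.185    5.5145  -1.    ]
 [  7.692    5.5376   4.427   -1.    ]
 [  7.4185   4.6834   1.4365  -1.    ]
 [  7.1511   2.8587  -1.6845  -1.    ]
 [  6.9031   2.5332  -6.5699  -1.    ]
 [  6.6564   1.675  -10.0771  -1.    ]
 [  6.4153   2.3055 -15.8831  -1.    ]
 [  6.1698   0.9428 -17.6908  -1.    ]
 [  5.9147   1.5789 -16.9524  -1.    ]
 [  5.6626   0.8282 -11.4485  -1.    ]
 [  5.4067   1.5928 -11.7516  -1.    ]
 [  5.1484   3.7114  -8.7312  -1.    ]
 [  4.8925   3.7135  -9.1154  -1.    ]
 [  4.6407   4.4862  -9.1708  -1.    ]]
fric -5.439658041408919 amp 4.256574358231339 rms 0.4767519307366626 stable th 4.505897368486812 sd 0.02602093228941977
```

Request:
carry_out --claw '[0, 0, 0, 0, 0, 0, 0]' --delta_pos '[[0, 0.03, 0.2], [0, 0.04, 0.2], [0, 0, 0], [0, 0, 0], [0, 0, 0], [0, 0, 0], [0, 0, 0]]' --angular '[[0, 0, 0], [0, 0, 0], [0, 0, 0], [0, 0, 0], [0, 0, 0], [0, 0, 0], [0, 0, 0]]'

```text
clock: 35.5
position: [0.5015, 0.2465, 0.0845]
ee_rot: [-3.126, 0.313, -0.004]
force: [-3.8, -7.3, 2.0]
width: 0.167
gripper_force: 29.9
```

```bash
cat > now.py <<'E'
from h import *
P=[];F=[]
for i in range(4): arm.get_image("top"); o=arm.observe(); P.append(o["position"]);F.append(o["force"])
d=np.mean(P,0)-SP; print(o["clock"],"th",np.arctan2(-(d@EY-.0047),d[2]+.019+.0043)%(2*np.pi),np.mean(F,0),o["gripper_force"],abs(o["dq"]).max())
E
python3 now.py
```

```text
35.7 th 4.55114105439546 [-2.97429219 -6.27523499  1.33682174] 29.938219785690308 0.0013631637344509936
```

Request:
carry_out --claw '[0, 0, 0, 0, 0, 0]' --delta_pos '[[0, 0.05, 0.12], [0, 0.04, 0.12], [0, 0, 0], [0, 0, 0], [0, 0, 0], [0, 0, 0]]' --angular '[[0, 0, 0], [0, 0, 0], [0, 0, 0], [0, 0, 0], [0, 0, 0], [0, 0, 0]]'

```text
clock: 36.3
position: [0.5015, 0.2461, 0.0824]
ee_rot: [-3.125, 0.312, -0.004]
force: [-3.5, -6.3, 4.1]
width: 0.161
gripper_force: 29.9
```

```bash
python3 now.py
python3 - <<'E'
from h import *
s=arm.get_image("scene"); cv2.imwrite("pics/end.png",cv2.resize(s["frame"][120:310,200:420,::-1],None,fx=3,fy=3))
E
```

```text
36.5 th 4.504504020232242 [-3.49827638 -6.01611378  3.94720665] 29.93935614824295 0.0006355469450702023
```

View pics/end.png

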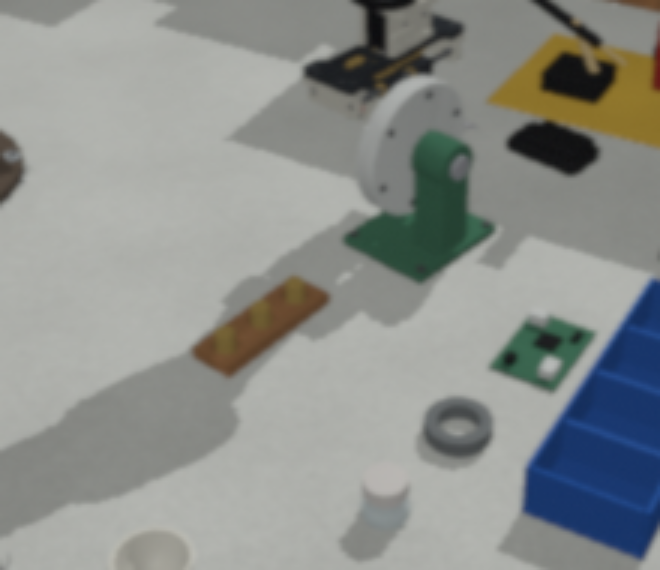

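The three weights stand upright in the carrier at (225,340), (260,315) and (294,290) in this crop. The wheel is at rest at θ = 4.505, with the grip held.

```bash
python3 -c "
from cell import arm
print(arm.sign_off())"
```

```text
the job is handed in; nothing more can be done
None
```

The job is handed in at 36.5 s of the 72 s: the three weights stand in their wells, and the wheel, turned a full circle and back, is held still by the crank at 4.505 rad, where the force fit puts the heavy side straight down (4.506 ± 0.03 rad).

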